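# Rack the drill bit under its slotted plate

### The arm

A 6-joint arm with a two-finger parallel gripper is mounted at the origin on a cart in front of the work surface, level with it; the furniture and walls round the work are solid. World frame = base frame: x ahead of the robot, y to its left, z up, the work surface at z = 0. Lengths are in m, angles in rad, forces in N, time in s.
With the tool pointing down it reaches from about 0.4 to 0.825 m from the base axis. Payload 7 kg.
Tool frame: the origin (TCP) lies at the very end of the fingers, on their centre line; the grasp point (between the pads) lies 19 mm behind it; z points along the fingers, y is the line along which they close (so a half turn about z gives the same grasp; the last joint's range is limited). The gripper opens to 88 mm and grips with 3 to 60 N. Pads are 19 mm wide; open, the fingers measure 130 mm over their backs; the gripper's body (78 mm by 193 mm) begins 47 mm behind the grasp point.
Start: joints at [1.391, 0.359, 0.012, 0, -1.224, -0.288], TCP at [0.304, 0.602, 0.227] pointing down, gripper open.
Joint ranges: [-3.07, 3.07], [-1.43, 2.12], [-1.02, 1.25], [-3.03, 1.67], [-3.05, -0], [-3.03, 3.03]. Speed limits (rad/s): [2.39, 2.39, 3.01, 3.14, 3.14, 3.14].

### API

Orientations are given as [roll, pitch, yaw] about the fixed x, y, z axes, in that order (R = Rz(yaw) Ry(pitch) Rx(roll)).
In Python, from station import arm gives the robot as it stands. The module is installed in compiled form; this text tells all that it offers.
- The arm moves only by the shell command python3 -m crank 'ROWS' [FORCE]. ROWS is JSON, a list of rows, each an object of numbers: "dx", "dy", "dz": the shift along the world's x, y, z in m; "twist": the turn about the world's z in degrees; "grip": the opening, from -1 (shut) to 1 (fully open). A call has exactly 5 rows; each row is the pose to reach, as a shift and turn from the pose commanded when the call began; what a row does not reach only later rows make up. A row lasts 1/12 s, in which the tool goes at most 41.7 mm and 7.16 degrees, less where a joint would pass 70% of its speed; a pose out of reach is approached as far as the arm can. A call with a gripper value outside its range is refused whole. The fingers move at their own pace and stop on an object; FORCE is the grip in N (left out, the last holds). Time passes only in rows, so rows that repeat a pose let the fingers close, or fill a call up. It gives the time, the measured TCP pose, the force, the opening and the grip force at its end, in the units of the state.
- arm.get_state(): the state, without advancing time (a new reading comes with each control period).
- arm.grab_frame(name): name is "side" or "top"; returns the picture (400x640x3 uint8, red, green, blue); there is no depth.
- arm.get_calibration(name): a dict with "fx", "fy", "cx", "cy" (pixels), "cam_to_world" (4x4, takes a point from camera to world coordinates). Camera axes: x right, y down, z forward; pixel columns grow to the right and rows downward; lengths in m; the calibration is good to about 2 mm. A picture is of the moment at which its call begins. get_calibration takes no time and is no camera call.
- arm.job_done(): hands the job in; it is judged then, once.
The state is a dict: "t": time; "q": joint angles; "qd": joint speeds; "joint_efforts": joint torques, N m; "eef_pos": TCP position; "ee_rot": TCP orientation; "force": force on the tool from outside, world axes, zero at the start; "moment": the same for the moment, N m; "width": finger opening in m; "gripper_force": force on a finger pad.
Only numpy, scipy, OpenCV 4.12 (cv2) and the standard library are available. Lean on these libraries where they do the work, as an engineer would, in place of code of your own. Each camera call takes 0.05 s, during which the arm holds its last target. There are 200 camera calls.

### The job

Turn the red keeper on the rack well clear of the slot, so that it points towards the open front or further out to its pivot's side. Then take the long drill bit out of the slanted stand and put it away in the rack: its blue collar will not pass through the slot, so bring the tip in from the front at a tilt, under the slotted plate and into the cup, straighten the bit into the slot and lower it gently (no dropping) until it stands upright on the bottom of the cup. Let go, leave the keeper turned aside, and do not push the jar, the dropper bottle or the mug about.

Things in the scene. Friction and masses are not known exactly. Their poses are not given: they have to be found in the camera images.
- drill_bit: Steel drill bit, 12 mm diameter, 230 mm long, about 0.18 kg, with a fixed blue collar (32 mm diameter, 75 to 87 mm above the tip). Origin at the tip (8 mm wide, 12 mm from 4 mm up); +z runs from tip to shank end. It starts in the stand, leaning 35 degrees, collar resting on the stand's top face, lower 75 mm in its bore; draw it out along its axis. Grip it 170 to 225 mm from the tip.
- bit_shank (a point): Point on the bit's axis, 195 mm from the tip: the middle of the part to grip.
- stand: Wooden slanted stand, fixed. Origin on the bench at its front; base plate 125 x 76 mm centred 55 mm behind the origin (+x of its frame). Its bore leans 35 degrees from vertical towards its front (-x of its frame, roughly towards the robot's right). About 100 mm high.
- rack: Fixed rack, origin on the bench under the cup's axis; -x is its open front (roughly towards the robot's right), z up. Base 125 x 100 x 8 mm. Aluminium plate above the cup: underside 151, top 159 mm high, 84 mm wide (y), front edge 30 mm before the cup's axis; a 20 mm wide slot runs from the front edge to 10 mm behind the axis. Column 55 to 69 mm behind the axis. Above the plate only the keeper.
- cup_mouth (a point): Centre of the grey funnel cup's mouth, 71 mm above the bench; 36 mm inner diameter here, narrowing to 15.6 mm at height 43 mm, straight below that down to the floor at 13 mm. Wall 4 mm.
- cup_floor (a point): Centre of the cup's floor, where the tip of the bit must stand, 13 mm above the bench. Same axes as the rack.
- keeper_pivot (a point): Pivot of the keeper on the plate's top face (159 mm above the bench), 16 mm in front of the cup's axis and 26 mm to its +y side. Same axes as the rack.
- keeper_post (a point): Top of the black round post (12 mm diameter, 20 mm above the plate's top face, i.e. top at height 179 mm) at the free end of the red keeper, 42 mm from the pivot. Push or pinch it here.
- keeper (a joint): Angle (rad) of the red keeper, a flat turn button 56 x 12 x 6 mm on the plate that stays where it is left (about 1.2 N at the post turns it). 0: closed against a stop, lying across the slot, pointing from its pivot to the rack's -y. It grows as the free end swings forward: 1.57 points to the rack's front (-x), 2.6 (stop) nearly to +y. Turned aside is 1.3 or more.
- jar: Small glass jar with yellow lid, 59 mm wide, 85 mm high, loose; bystander, origin under its centre.
- dropper: Brown dropper bottle, 34 mm wide, 102 mm high, loose; bystander, origin under its centre.
- mug: White dotted mug, 82 x 114 x 91 mm, loose; bystander, origin under its centre.

How it is judged:
By the outcome, as a careful person would: the job done as asked, in the order asked, and still so for the second after the job is handed in, with the robot touching nothing.
It also fails if it takes over 69 s, if anything falls off the work surface, if the arm or the gripper's body presses on something with over 40 N, if the wrist force passes 120 N, or if a joint passes its speed limit or range.

## Working session

There is one attempt and no reset: what is moved stays moved. The work goes in short steps, Python scripts to look and compute and a shell command to move; the robot and the scene stay as the last step left them, time stands still between calls to the robot, and variables do not carry over. Pictures are saved under pics/ and viewed, at most 10 in all, crops included, and the job is handed in when it is done.

```bash
mkdir -p pics
python3 - <<'E'
from station import arm
import cv2,json
for n in("side","top"):
    cv2.imwrite(f"pics/{n}0.png",arm.grab_frame(n)[:,:,::-1]); c=arm.get_calibration(n); print(n,c)
print(arm.get_state())
E
```

```text
side {'fx': 475.3322361368426, 'fy': 475.3322361368426, 'cx': 320.21054981774154, 'cy': 202.08930383286327, 'cam_to_world': array([[-0.99820515,  0.00957926, -0.05911607,  0.68315496],
       [ 0.05522939,  0.52892663, -0.84686855,  1.26398748],
       [ 0.02315569, -0.84861349, -0.52850634,  0.89582026],
       [ 0.        ,  0.        ,  0.        ,  1.        ]])}
top {'fx': 363.3217654510444, 'fy': 363.3217654510444, 'cx': 319.44270739111954, 'cy': 201.97707464304509, 'cam_to_world': array([[-0.00600494, -0.99182475,  0.12746606,  0.48746371],
       [-0.9999724 ,  0.00539809, -0.00510575,  0.0283424 ],
       [ 0.00437594, -0.1274932 , -0.99182979,  1.0553532 ],
       [ 0.        ,  0.        ,  0.        ,  1.        ]])}
{'t': 0.1, 'q': array([ 1.39108625e+00,  3.59313817e-01,  1.11172812e-02, -3.04518320e-04,
       -1.22411889e+00, -2.88100625e-01]), 'qd': array([-0.00136337, -0.00141937,  0.00183178,  0.00167881,  0.00047207,
       -0.00083288]), 'joint_efforts': array([-1.36026883e-03, -5.84165347e+01,  2.93748826e+01,  7.01532885e+00,
        1.01840752e-02, -5.22962887e-05]), 'eef_pos': array([0.30420337, 0.60204777, 0.2257036 ]), 'ee_rot': array([ 3.14005482e+00, -1.57182256e-04, -4.67914270e-01]), 'force': array([-0.03112465, -0.0293404 , -0.72072614]), 'moment': array([-0.01598803, -0.01712297,  0.01357994]), 'gripper_force': 0.0, 'width': 0.08786949591367926}
```

View pics/side0.png

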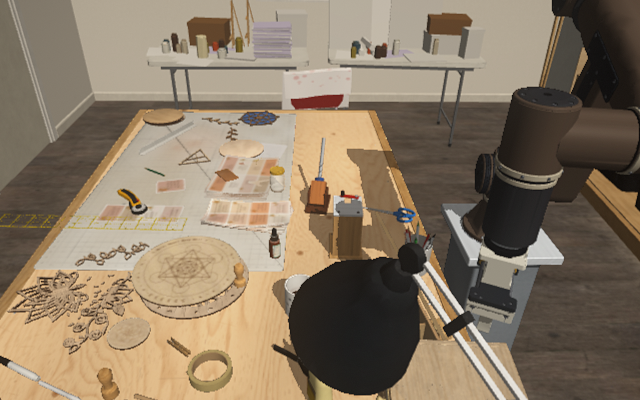

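View pics/top0.png

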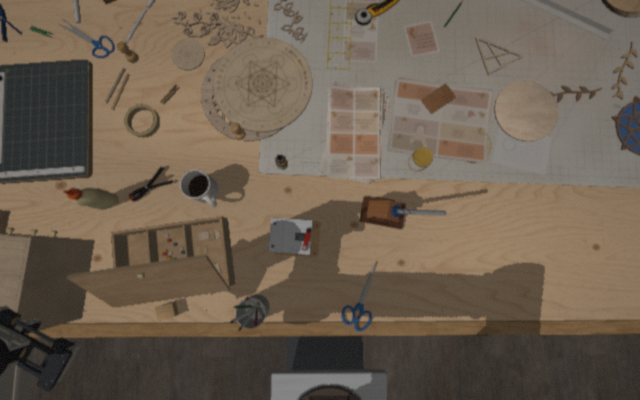

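Run:
```python
import cv2,numpy as np
t=cv2.imread("pics/top0.png")[180:270,255:455]; s=cv2.imread("pics/side0.png")[125:265,265:385]
t=cv2.resize(t,None,fx=4,fy=4,interpolation=cv2.INTER_CUBIC);s=cv2.resize(s,None,fx=4,fy=4,interpolation=cv2.INTER_CUBIC)
cv2.imwrite("pics/t0z.png",cv2.convertScaleAbs(t,alpha=1.6));cv2.imwrite("pics/s0z.png",cv2.convertScaleAbs(s,alpha=1.3))
```

```text
(no output)
```

View pics/t0z.png

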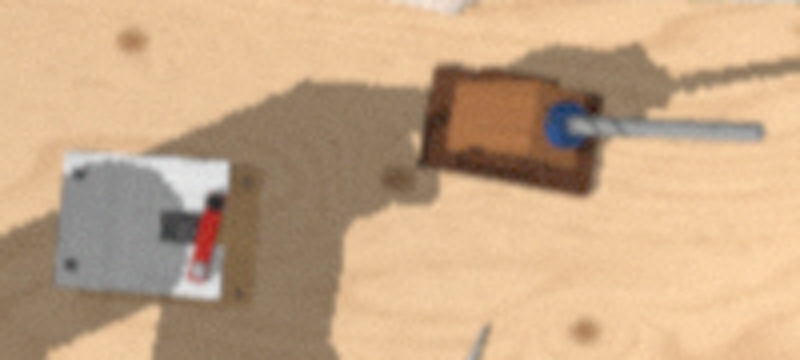

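View pics/s0z.png

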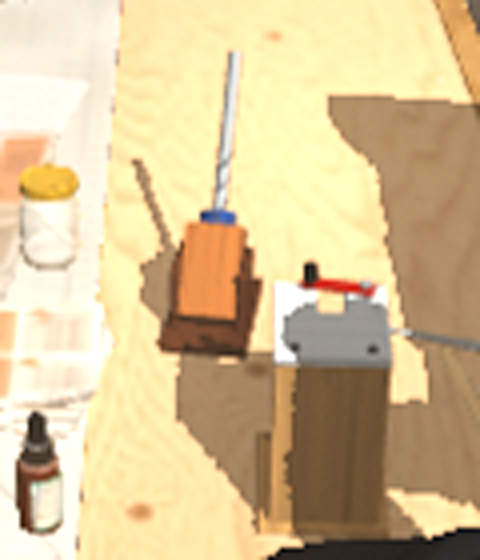

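```bash
cat > h.py <<'E'
from station import arm
import numpy as np,cv2
def ray(n,u,v):
    c=arm.get_calibration(n);T=np.array(c["cam_to_world"])
    d=T[:3,:3]@[(u-c["cx"])/c["fx"],(v-c["cy"])/c["fy"],1]
    return T[:3,3],d/np.linalg.norm(d)
def plane(n,u,v,z):
    o,d=ray(n,u,v);return o+d*(z-o[2])/d[2]
def tri(a,b):
    o1,d1=ray("top",*a);o2,d2=ray("side",*b)
    s=np.linalg.lstsq(np.c_[d1,-d2],o2-o1,rcond=None)[0]
    p,q=o1+s[0]*d1,o2+s[1]*d2
    return (p+q)/2,np.linalg.norm(p-q)
E
python3 - <<'E'
from h import *
np.set_printoptions(precision=4,suppress=True)
tz=lambda x,y:(255+x/4-.375,180+y/4-.375)
sz=lambda x,y:(265+x/4-.375,125+y/4-.375)
for k,a,b in [("shank end",(761,131),(235,53)),("collar",(566,125),(218,216)),("post top",(216,199),(311,266)),("pivot",(199,270),(368,288)),
 ("jar lid",None,None),("plate BL(front,-x)",(221,300),None),("backlow",(57,287),(390,362)),("backup",(66,153),(275,362)),("frontup",(230,160),(276,283))]:
    if a and b: print(k,*tri(tz(*a),sz(*b)))
for c in [(230,160),(221,300),(57,287),(66,153)]: print(plane("top",*tz(*c),.159))
im=cv2.imread("pics/top0.png")
b,g,r=[im[...,i].astype(int) for i in range(3)]
for nm,m in [("blue",(b>r+35)&(b>g+15)),("red",(r>g+70)&(r>b+70))]:
  m[:, :250]=0;m[:,460:]=0;m[:180]=0;m[270:]=0
  v,u=np.nonzero(m);print(nm,len(u),u.mean(),v.mean(),u.min(),u.max(),v.min(),v.max())
im=cv2.imread("pics/side0.png")
b,g,r=[im[...,i].astype(int) for i in range(3)]
for nm,m in [("blue",(b>r+35)&(b>g+15)),("red",(r>g+70)&(r>b+70))]:
  m[:, :265]=0;m[:,385:]=0;m[:125]=0;m[:265]=m[:265];m[265:]=0
  v,u=np.nonzero(m);print(nm,len(u),u.mean(),v.mean(),u.min(),u.max(),v.min(),v.max())
E
```

```text
shank end [ 0.5708 -0.2718  0.2036] 0.0003860317990116966
collar [ 0.5874 -0.1816  0.0898] 0.0018300821141327716
post top [0.5335 0.0504 0.1763] 0.0007248658373473872
pivot [0.4911 0.0612 0.1632] 0.0005745157421705201
backlow [0.4834 0.1483 0.1545] 0.003506569479268382
backup [0.5654 0.1441 0.1527] 0.002343245765638892
frontup [0.5584 0.0422 0.1568] 0.0010515817711763725
[0.5588 0.0421 0.159 ]
[0.4732 0.0479 0.159 ]
[0.4817 0.148  0.159 ]
[0.5637 0.1434 0.159 ]
blue 33 394.6666666666667 211.24242424242425 392 398 207 215
red 33 306.24242424242425 238.42424242424244 304 308 234 244
blue 17 319.52941176470586 178.7058823529412 316 323 178 180
red 205 323.66829268292685 192.89756097560976 311 358 181 203
```

```bash
python3 -m crank '[{"dx":0,"dy":-0.02,"dz":0.04},{"dx":0.01,"dy":-0.04,"dz":0.08},{"dx":0.06,"dy":-0.14,"dz":0.08},{"dx":0.06,"dy":-0.14,"dz":0.08},{"dx":0.06,"dy":-0.14,"dz":0.08}]' 20
python3 -m crank '[{"dx":0.08,"dy":-0.18},{"dx":0.08,"dy":-0.18},{"dx":0.08,"dy":-0.18},{"dx":0.08,"dy":-0.18},{"dx":0.08,"dy":-0.18}]'
```

```text
invalid input at $[0]: expected keys dx, dy, dz, twist, grip
invalid input at $[0]: expected keys dx, dy, dz, twist, grip
```

```bash
python3 -m crank '[{"dx":0,"dy":-0.02,"dz":0.04,"twist":0,"grip":1},{"dx":0.01,"dy":-0.04,"dz":0.08,"twist":0,"grip":1},{"dx":0.06,"dy":-0.14,"dz":0.08,"twist":0,"grip":1},{"dx":0.06,"dy":-0.14,"dz":0.08,"twist":0,"grip":1},{"dx":0.06,"dy":-0.14,"dz":0.08,"twist":0,"grip":1}]' 20
python3 -m crank '[{"dx":0.08,"dy":-0.18,"dz":0,"twist":0,"grip":1},{"dx":0.08,"dy":-0.18,"dz":0,"twist":0,"grip":1},{"dx":0.08,"dy":-0.18,"dz":0,"twist":0,"grip":1},{"dx":0.08,"dy":-0.18,"dz":0,"twist":0,"grip":1},{"dx":0.08,"dy":-0.18,"dz":0,"twist":0,"grip":1}]'
```

```text
t: 0.52
eef_pos: [0.3648, 0.4603, 0.3072]
ee_rot: [-3.141, 0.0, -0.468]
force: [0.6, -0.5, 0.7]
width: 0.0875
gripper_force: 0.0
t: 0.93
eef_pos: [0.4447, 0.2795, 0.3066]
ee_rot: [3.141, 0.0, -0.468]
force: [0.4, -0.3, -0.2]
width: 0.0872
gripper_force: 0.0
```

```bash
python3 -m crank '[{"dx":0.07,"dy":-0.18,"dz":0,"twist":0,"grip":1},{"dx":0.07,"dy":-0.18,"dz":0,"twist":0,"grip":1},{"dx":0.07,"dy":-0.18,"dz":0,"twist":0,"grip":1},{"dx":0.07,"dy":-0.18,"dz":0,"twist":0,"grip":1},{"dx":0.07,"dy":-0.18,"dz":0,"twist":0,"grip":1}]'
python3 -m crank '[{"dx":0.019,"dy":-0.049,"dz":0,"twist":0,"grip":0.2},{"dx":0.019,"dy":-0.049,"dz":-0.04,"twist":0,"grip":0.2},{"dx":0.019,"dy":-0.049,"dz":-0.08,"twist":0,"grip":0.2},{"dx":0.019,"dy":-0.049,"dz":-0.105,"twist":0,"grip":0.2},{"dx":0.019,"dy":-0.049,"dz":-0.105,"twist":0,"grip":0.2}]'
python3 - <<'E'
from h import *
a=arm.grab_frame("top")[180:270,255:405];b=arm.grab_frame("side")[115:255,305:425]
f=lambda x,k:cv2.resize(x,None,fx=k,fy=k,interpolation=cv2.INTER_CUBIC)
A=f(a,2.8)[:252,:420];B=f(b,2.8)
o=np.zeros((400,780,3),np.uint8);o[:A.shape[0],:A.shape[1]]=cv2.convertScaleAbs(A,alpha=1.5);o[:B.shape[0],430:430+B.shape[1]]=B
cv2.imwrite("pics/k1.png",o[:,:,::-1]);print(arm.get_state()["eef_pos"])
E
```

```text
t: 1.35
eef_pos: [0.5147, 0.0993, 0.3065]
ee_rot: [3.141, 0.0, -0.469]
force: [0.7, 0.7, -0.3]
width: 0.0876
gripper_force: 0.0
t: 1.77
eef_pos: [0.5298, 0.0518, 0.1957]
ee_rot: [3.135, 0.007, -0.47]
force: [-1.1, -0.4, 0.6]
width: 0.06
gripper_force: 0.0
[0.53338166 0.05314731 0.20171605]
```

View pics/k1.png

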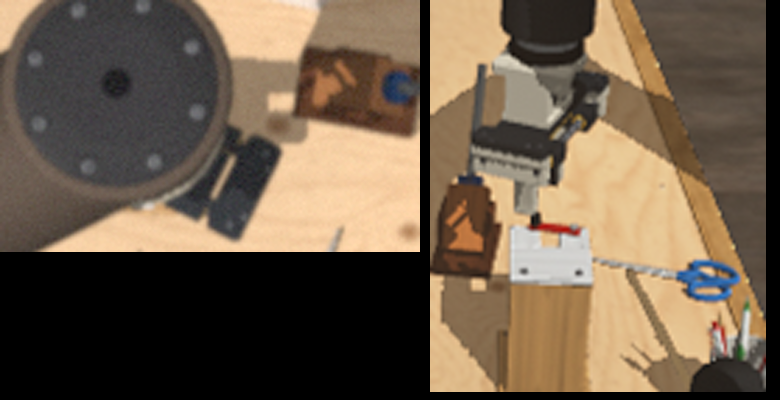

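```bash
python3 -m crank '[{"dx":0,"dy":-0.002,"dz":-0.016,"twist":0,"grip":0.2},{"dx":0,"dy":-0.002,"dz":-0.032,"twist":0,"grip":0.2},{"dx":0,"dy":-0.002,"dz":-0.032,"twist":0,"grip":0.2},{"dx":0,"dy":-0.002,"dz":-0.032,"twist":0,"grip":0.2},{"dx":0,"dy":-0.002,"dz":-0.032,"twist":0,"grip":-1}]' 15
python3 -m crank '[{"dx":0,"dy":0,"dz":0,"twist":0,"grip":-1},{"dx":0,"dy":0,"dz":0,"twist":0,"grip":-1},{"dx":0,"dy":0,"dz":0,"twist":0,"grip":-1},{"dx":0,"dy":0,"dz":0,"twist":0,"grip":-1},{"dx":0,"dy":0,"dz":0,"twist":0,"grip":-1}]' 15
```

```text
t: 2.28
eef_pos: [0.5346, 0.0521, 0.1718]
ee_rot: [-3.14, -0.002, -0.467]
force: [0.5, 0.9, -0.3]
width: 0.0497
gripper_force: 0.0
t: 2.7
eef_pos: [0.5335, 0.0515, 0.1698]
ee_rot: [-3.141, -0.0, -0.468]
force: [-0.2, -0.4, 0.5]
width: 0.0179
gripper_force: 0.0
```

```bash
python3 -m crank '[{"dx":0,"dy":0,"dz":0,"twist":0,"grip":-1},{"dx":0,"dy":0,"dz":0,"twist":0,"grip":-1},{"dx":-0.004,"dy":-0.0075,"dz":0,"twist":0,"grip":-1},{"dx":-0.008,"dy":-0.0145,"dz":0,"twist":0,"grip":-1},{"dx":-0.0133,"dy":-0.0207,"dz":0,"twist":0,"grip":-1}]' 15
python3 -m crank '[{"dx":-0.006,"dy":-0.005,"dz":0,"twist":0,"grip":-1},{"dx":-0.014,"dy":-0.009,"dz":0,"twist":0,"grip":-1},{"dx":-0.0226,"dy":-0.0113,"dz":0,"twist":0,"grip":-1},{"dx":-0.0314,"dy":-0.0117,"dz":0,"twist":0,"grip":-1},{"dx":-0.040,"dy":-0.0104,"dz":0,"twist":0,"grip":-1}]' 15
python3 -m crank '[{"dx":-0.008,"dy":0.003,"dz":0,"twist":0,"grip":-1},{"dx":-0.008,"dy":0.003,"dz":0,"twist":0,"grip":-1},{"dx":-0.008,"dy":0.003,"dz":0,"twist":0,"grip":-0.2},{"dx":-0.008,"dy":0.003,"dz":0,"twist":0,"grip":-0.2},{"dx":-0.008,"dy":0.003,"dz":0,"twist":0,"grip":-0.2}]' 15
```

```text
t: 3.12
eef_pos: [0.5218, 0.0314, 0.1699]
ee_rot: [-3.139, -0.002, -0.467]
force: [4.5, 3.0, -1.3]
width: 0.0105
gripper_force: 15.0
t: 3.53
eef_pos: [0.4811, 0.0211, 0.1703]
ee_rot: [-3.138, -0.002, -0.468]
force: [7.8, 6.8, -1.5]
width: 0.0111
gripper_force: 15.0
t: 3.95
eef_pos: [0.4711, 0.023, 0.1693]
ee_rot: [3.14, 0.001, -0.468]
force: [-0.8, 0.2, -0.3]
width: 0.0255
gripper_force: 0.0
```

```bash
python3 -m crank '[{"dx":0,"dy":0,"dz":0.03,"twist":0,"grip":0},{"dx":0,"dy":0,"dz":0.07,"twist":-7,"grip":1},{"dx":0.01,"dy":-0.02,"dz":0.1,"twist":-14,"grip":1},{"dx":0.02,"dy":-0.05,"dz":0.11,"twist":-21,"grip":1},{"dx":0.03,"dy":-0.08,"dz":0.11,"twist":-28,"grip":1}]'
python3 -m crank '[{"dx":0,"dy":0,"dz":0,"twist":-7,"grip":1},{"dx":0.01,"dy":-0.02,"dz":0,"twist":-14,"grip":1},{"dx":0.02,"dy":-0.05,"dz":0,"twist":-21,"grip":1},{"dx":0.03,"dy":-0.08,"dz":0,"twist":-28,"grip":1},{"dx":0.03,"dy":-0.08,"dz":0,"twist":-35,"grip":1}]'
python3 - <<'E'
from h import *
np.set_printoptions(precision=4,suppress=True)
tz=lambda x,y:(255+x/4-.375,180+y/4-.375)
sz=lambda x,y:(265+x/4-.375,125+y/4-.375)
n1=np.cross(ray("top",*tz(761,131))[1],ray("top",*tz(600,127))[1]);n2=np.cross(ray("side",*sz(235,54))[1],ray("side",*sz(221,200))[1])
d=np.cross(n1,n2);d/=np.linalg.norm(d);d*=np.sign(d[2]);print("dir",d,np.degrees(np.arccos(d[2])),np.degrees(np.arctan2(d[1],d[0])))
e,_=tri(tz(762,131),sz(235,53))
for L in(35,55,143,230):print(L,e-d*L/1000)
cv2.imwrite("pics/k2.png",np.vstack([cv2.resize(cv2.convertScaleAbs(arm.grab_frame("top")[160:280,230:450],alpha=1.5),None,fx=2.5,fy=2.5),cv2.resize(arm.grab_frame("side")[120:240,260:480],None,fx=2.5,fy=2.5)])[:,:,::-1])
print(arm.get_state()["eef_pos"],arm.get_state()["ee_rot"])
E
```

```text
t: 4.37
eef_pos: [0.5034, -0.0574, 0.2831]
ee_rot: [-3.137, -0.003, -0.96]
force: [0.5, 0.4, -1.1]
width: 0.0591
gripper_force: 0.0
t: 4.78
eef_pos: [0.5323, -0.1405, 0.2784]
ee_rot: [3.139, -0.001, -1.576]
force: [0.0, 1.0, 0.3]
width: 0.0862
gripper_force: 0.0
dir [-0.1066 -0.5497  0.8286] 34.048073633034306 -100.97067459198712
35 [ 0.5745 -0.2532  0.1743]
55 [ 0.5766 -0.2422  0.1578]
143 [ 0.586  -0.1938  0.0849]
230 [ 0.5953 -0.146   0.0128]
[ 0.5313 -0.138   0.2785] [ 3.1388 -0.0002 -1.5724]
```

View pics/k2.png

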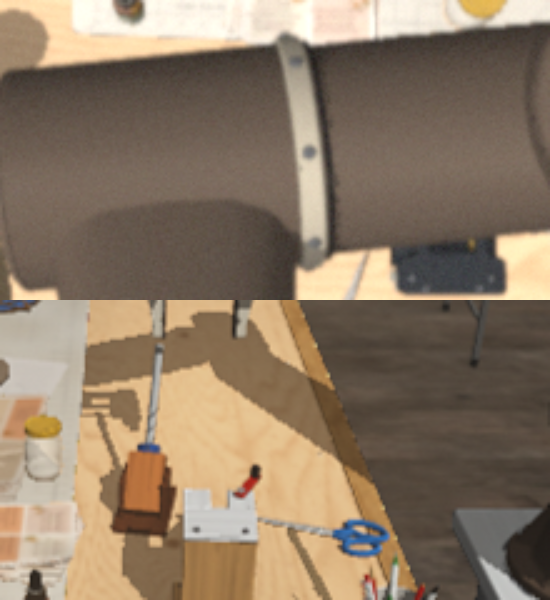

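```bash
python3 -m crank '[{"dx":0.015,"dy":-0.038,"dz":0,"twist":-5.5,"grip":1},{"dx":0.030,"dy":-0.076,"dz":0,"twist":-11,"grip":1},{"dx":0.043,"dy":-0.115,"dz":0,"twist":-11,"grip":1},{"dx":0.043,"dy":-0.115,"dz":-0.02,"twist":-11,"grip":1},{"dx":0.043,"dy":-0.115,"dz":-0.04,"twist":-11,"grip":1}]'
python3 -m crank '[{"dx":0,"dy":0,"dz":0,"twist":0,"grip":1},{"dx":0,"dy":0,"dz":-0.02,"twist":0,"grip":1},{"dx":0,"dy":0,"dz":-0.04,"twist":0,"grip":1},{"dx":0,"dy":0,"dz":-0.06,"twist":0,"grip":1},{"dx":0,"dy":0,"dz":-0.06,"twist":0,"grip":1}]'
python3 - <<'E'
from h import *
s=arm.get_state();print(s["eef_pos"],s["ee_rot"])
cv2.imwrite("pics/b1.png",cv2.resize(arm.grab_frame("side")[90:210,270:400],None,fx=4,fy=4,interpolation=2)[:,:,::-1])
E
```

```text
t: 5.3
eef_pos: [0.5754, -0.2531, 0.239]
ee_rot: [-3.141, -0.0, -1.757]
force: [0.5, 1.2, -1.3]
width: 0.0876
gripper_force: 0.0
t: 5.72
eef_pos: [0.573, -0.25, 0.1766]
ee_rot: [3.136, 0.001, -1.756]
force: [-1.2, 0.9, -1.0]
width: 0.0879
gripper_force: 0.0
[ 0.57295471 -0.24999806  0.17657797] [ 3.13574851e+00  6.69290882e-04 -1.75568542e+00]
```

View pics/b1.png

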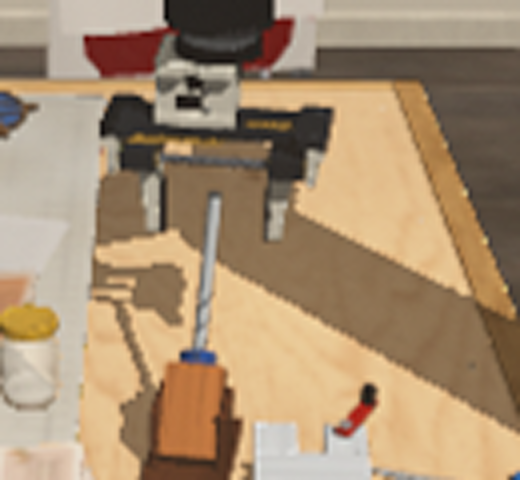

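```bash
python3 -m crank '[{"dx":0,"dy":0,"dz":-0.011,"twist":0,"grip":0},{"dx":0,"dy":0,"dz":-0.022,"twist":0,"grip":-0.4},{"dx":0,"dy":0,"dz":-0.022,"twist":0,"grip":-0.5},{"dx":0,"dy":0,"dz":-0.022,"twist":0,"grip":-0.5},{"dx":0,"dy":0,"dz":-0.022,"twist":0,"grip":-0.5}]' 10
python3 -m crank '[{"dx":0,"dy":0,"dz":0,"twist":0,"grip":-0.5},{"dx":0,"dy":0,"dz":0,"twist":0,"grip":-1},{"dx":0,"dy":0,"dz":0,"twist":0,"grip":-1},{"dx":0,"dy":0,"dz":0,"twist":0,"grip":-1},{"dx":0,"dy":0,"dz":0,"twist":0,"grip":-1}]' 10
python3 -m crank '[{"dx":0,"dy":0,"dz":0,"twist":0,"grip":-1},{"dx":0,"dy":0,"dz":0,"twist":0,"grip":-1},{"dx":0,"dy":0,"dz":0,"twist":0,"grip":-1},{"dx":0,"dy":0,"dz":0,"twist":0,"grip":-1},{"dx":0,"dy":0,"dz":0,"twist":0,"grip":-1}]' 50
```

```text
t: 6.18
eef_pos: [0.5753, -0.2517, 0.1581]
ee_rot: [-3.141, -0.0, -1.759]
force: [0.2, 0.9, 0.1]
width: 0.0596
gripper_force: 0.0
t: 6.6
eef_pos: [0.5751, -0.2517, 0.1577]
ee_rot: [-3.141, -0.0, -1.759]
force: [-0.3, 0.1, 1.3]
width: 0.0263
gripper_force: 0.0
t: 7.02
eef_pos: [0.5753, -0.2517, 0.1576]
ee_rot: [-3.141, -0.0, -1.759]
force: [0.0, -0.4, -0.3]
width: 0.0108
gripper_force: 50.0
```

```bash
python3 -m crank '[{"dx":-0.001,"dy":-0.0055,"dz":0.008,"twist":0,"grip":-1},{"dx":-0.002,"dy":-0.011,"dz":0.0164,"twist":0,"grip":-1},{"dx":-0.003,"dy":-0.0167,"dz":0.0247,"twist":0,"grip":-1},{"dx":-0.0043,"dy":-0.0223,"dz":0.033,"twist":0,"grip":-1},{"dx":-0.0053,"dy":-0.028,"dz":0.041,"twist":0,"grip":-1}]' 55
python3 -m crank '[{"dx":-0.001,"dy":-0.0055,"dz":0.008,"twist":0,"grip":-1},{"dx":-0.002,"dy":-0.011,"dz":0.0164,"twist":0,"grip":-1},{"dx":-0.003,"dy":-0.0167,"dz":0.0247,"twist":0,"grip":-1},{"dx":-0.0043,"dy":-0.0223,"dz":0.033,"twist":0,"grip":-1},{"dx":-0.0053,"dy":-0.028,"dz":0.041,"twist":0,"grip":-1}]' 55
python3 - <<'E'
from h import *
s=arm.get_state();print(s["eef_pos"],s["ee_rot"],s["force"],s["moment"])
f=lambda x,k:cv2.resize(x,None,fx=k,fy=k,interpolation=2)
t=arm.grab_frame("top");sd=arm.grab_frame("side");cv2.imwrite("pics/raw_t2.png",t[:,:,::-1]);cv2.imwrite("pics/raw_s2.png",sd[:,:,::-1])
o=np.zeros((480,800,3),np.uint8);o[:,:400]=f(sd[80:200,280:380],4);o[:360,410:770]=cv2.convertScaleAbs(f(t[170:260,350:440],4),alpha=1.5)
cv2.imwrite("pics/b2.png",o[:,:,::-1])
E
```

```text
t: 7.43
eef_pos: [0.5695, -0.2806, 0.1999]
ee_rot: [-3.141, -0.0, -1.76]
force: [0.3, -0.7, -2.1]
width: 0.0106
gripper_force: 55.0
t: 7.85
eef_pos: [0.5643, -0.3082, 0.2405]
ee_rot: [-3.141, -0.0, -1.759]
force: [-0.4, 1.2, -1.7]
width: 0.0106
gripper_force: 55.0
[ 0.56431354 -0.30824575  0.24048745] [-3.14148102e+00 -2.70526202e-05 -1.75937294e+00] [-0.42488955  1.21037615 -1.68834225] [-0.03217088 -0.08200961  0.03190662]
```

View pics/b2.png

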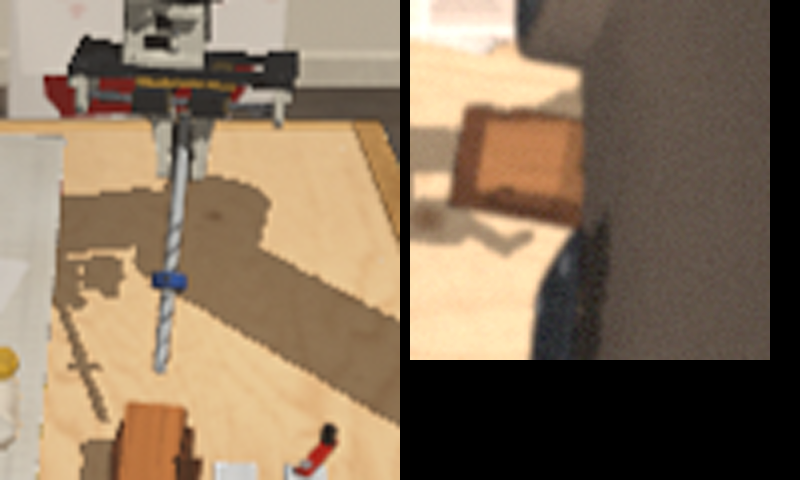

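```bash
cat >> h.py <<'E'
def proj(n,p):
    c=arm.get_calibration(n);T=np.linalg.inv(np.array(c["cam_to_world"]));q=T[:3,:3]@p+T[:3,3]
    return c["fx"]*q[0]/q[2]+c["cx"],c["fy"]*q[1]/q[2]+c["cy"]
E
python3 - <<'E'
from h import *
s=arm.get_state();g=s["eef_pos"]+[0,0,.019]
for tilt in (25,30,35):
  for az in(-101,):
    a=np.radians(az);t=np.radians(tilt);d=np.array([np.sin(t)*np.cos(a),np.sin(t)*np.sin(a),np.cos(t)])
    for L in(.19,.195):print(tilt,L,"tip",np.round(proj("side",g-d*L),1),"collar",np.round(proj("side",g-d*(L-.081)),1),(g-d*L).round(3))
E
```

```text
25 0.19 tip [320.6 172.5] collar [322.4 149.7] [ 0.58  -0.23   0.088]
25 0.195 tip [320.5 173.9] collar [322.3 151.1] [ 0.581 -0.228  0.084]
30 0.19 tip [320.1 172.5] collar [322.1 149.6] [ 0.583 -0.216  0.096]
30 0.195 tip [320.  173.9] collar [322. 151.] [ 0.584 -0.213  0.092]
35 0.19 tip [319.6 172.1] collar [321.9 149.3] [ 0.586 -0.202  0.105]
35 0.195 tip [319.5 173.5] collar [321.7 150.7] [ 0.586 -0.199  0.101]
```

```bash
python3 -m crank '[{"dx":-0.005,"dy":0,"dz":0.02,"twist":0,"grip":-1},{"dx":-0.015,"dy":0,"dz":0.04,"twist":2,"grip":-1},{"dx":-0.03,"dy":0.01,"dz":0.05,"twist":4,"grip":-1},{"dx":-0.045,"dy":0.03,"dz":0.05,"twist":6,"grip":-1},{"dx":-0.057,"dy":0.053,"dz":0.05,"twist":7,"grip":-1}]' 55
python3 -m crank '[{"dx":0,"dy":0.025,"dz":0,"twist":0,"grip":-1},{"dx":0,"dy":0.05,"dz":0,"twist":0,"grip":-1},{"dx":0,"dy":0.075,"dz":0,"twist":0,"grip":-1},{"dx":0,"dy":0.1,"dz":0,"twist":0,"grip":-1},{"dx":0,"dy":0.12,"dz":0,"twist":0,"grip":-1}]' 55
python3 -m crank '[{"dx":0,"dy":0.02,"dz":0,"twist":0,"grip":-1},{"dx":0,"dy":0.04,"dz":0,"twist":0,"grip":-1},{"dx":0,"dy":0.05,"dz":-0.01,"twist":0,"grip":-1},{"dx":0,"dy":0.05,"dz":-0.03,"twist":0,"grip":-1},{"dx":0,"dy":0.05,"dz":-0.04,"twist":0,"grip":-1}]' 55
python3 - <<'E'
from h import *
s=arm.get_state();print(s["eef_pos"],s["ee_rot"],s["force"],s["moment"])
f=lambda x,k:cv2.resize(x,None,fx=k,fy=k,interpolation=2)
t=arm.grab_frame("top");sd=arm.grab_frame("side");cv2.imwrite("pics/raw_t3.png",t[:,:,::-1]);cv2.imwrite("pics/raw_s3.png",sd[:,:,::-1])
o=np.zeros((480,800,3),np.uint8);o[:,:400]=f(sd[110:230,300:400],4);o[:360,410:770]=cv2.convertScaleAbs(f(t[180:270,265:355],4),alpha=1.5)
cv2.imwrite("pics/b3.png",o[:,:,::-1])
E
```

```text
t: 8.37
eef_pos: [0.5067, -0.2546, 0.2897]
ee_rot: [-3.141, 0.0, -1.637]
force: [-1.0, 0.3, -2.3]
width: 0.011
gripper_force: 55.0
t: 8.78
eef_pos: [0.5071, -0.1329, 0.2894]
ee_rot: [3.141, 0.0, -1.637]
force: [0.3, 0.2, -2.2]
width: 0.0108
gripper_force: 55.0
t: 9.2
eef_pos: [0.5064, -0.0838, 0.2472]
ee_rot: [3.139, 0.0, -1.636]
force: [-0.3, -0.3, -2.0]
width: 0.011
gripper_force: 55.0
[ 0.50641438 -0.08380233  0.24716873] [ 3.13935921e+00  4.53138299e-04 -1.63605744e+00] [-0.30296722 -0.26905353 -2.00493241] [-0.09937023  0.0793487   0.04203611]
```

View pics/b3.png

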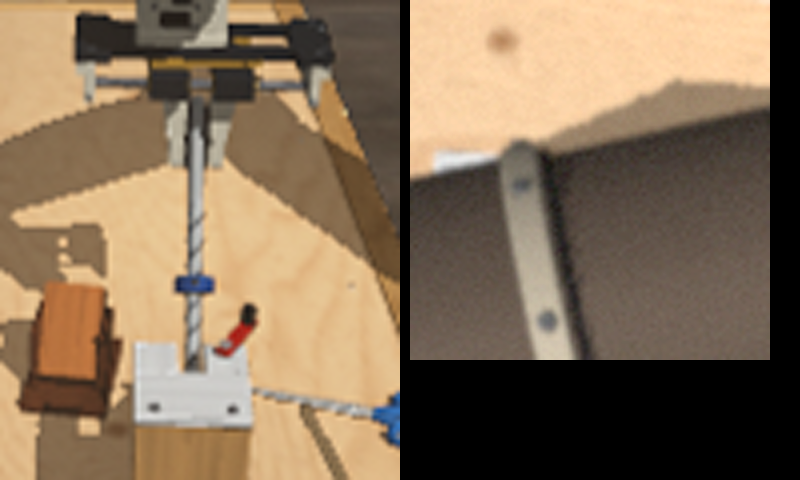

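Run:
```python
from h import *
M=[];F=[]
for i in range(30):
    im=arm.grab_frame("side");s=arm.get_state();M.append(s["moment"]);F.append(s["force"])
print(np.mean(M,0),np.std(M,0)/5.4,np.mean(F,0),s["eef_pos"],s["ee_rot"])
b,g,r=[im[...,i].astype(int) for i in(2,1,0)]
m=(b>r+35)&(b>g+15);m[:,:330]=0;m[:,365:]=0;m[:165]=0;m[195:]=0;v,u=np.nonzero(m);print("blue",u.mean(),v.mean(),u.min(),u.max())
gp=s["eef_pos"]+[0,0,.019];a=np.radians(-93.9)
for t in(15,25,35):
    t=np.radians(t);d=np.array([np.sin(t)*np.cos(a),np.sin(t)*np.sin(a),np.cos(t)])
    print("collar",proj("side",gp-d*.111),"tip",proj("side",gp-d*.192),(gp-d*.192).round(3))
ax=np.array([.518,.0749,.159]);X=np.array([.0676,.9977,0]);Y=np.array([-.9977,.0676,0])
for x,y in[(-.03,.01),(-.03,-.01),(.01,.01),(.01,-.01),(-.03,.042),(-.03,-.042)]:print("slot",x,y,np.round(proj("side",ax+X*x+Y*y),1))
# row profiles over slot
for r_ in(197,199,201):print(r_,[int(x) for x in im[r_,328:366].mean(1)])
```

```text
[-0.02946245 -0.0529454  -0.00210007] [0.00529743 0.0065892  0.00536755] [-0.19315828 -0.18895749 -1.63254143] [ 0.50747266 -0.08465272  0.24957751] [-3.14157261e+00  2.80744304e-05 -1.63719276e+00]
blue 347.8076923076923 179.34615384615384 344 351
collar (np.float64(346.3890263379217), np.float64(178.08812348123354)) tip (np.float64(345.34656984108807), np.float64(202.37008436878207)) [ 0.511 -0.035  0.083]
collar (np.float64(346.6948386483716), np.float64(179.0514583731183)) tip (np.float64(345.84947288971586), np.float64(204.5532562540377)) [ 0.513 -0.004  0.095]
collar (np.float64(347.044461155278), np.float64(178.95700425989722)) tip (np.float64(346.4368318266386), np.float64(204.968241199028)) [0.515 0.025 0.111]
slot -0.03 0.01 [350.9 195.2]
slot -0.03 -0.01 [344.3 195. ]
slot 0.01 0.01 [351.5 202.2]
slot 0.01 -0.01 [344.7 202. ]
slot -0.03 0.042 [361.5 195.5]
slot -0.03 -0.042 [333.7 194.7]
197 [57, 63, 122, 190, 175, 170, 211, 199, 200, 204, 203, 202, 199, 197, 200, 203, 186, 137, 120, 131, 137, 167, 181, 160, 186, 99, 70, 72, 93, 88, 106, 168, 208, 199, 181, 178, 185, 187]
199 [55, 90, 159, 188, 178, 171, 214, 201, 203, 205, 204, 202, 200, 198, 201, 203, 185, 129, 73, 73, 96, 154, 177, 150, 207, 201, 178, 157, 144, 162, 194, 201, 203, 200, 181, 184, 186, 188]
201 [55, 117, 191, 185, 174, 170, 208, 203, 204, 206, 205, 204, 200, 198, 201, 209, 197, 92, 69, 80, 79, 124, 171, 143, 205, 204, 206, 207, 204, 203, 200, 199, 204, 196, 171, 189, 190, 189]
```

```bash
python3 -m crank '[{"dx":0,"dy":0,"dz":0.025,"twist":0,"grip":-1},{"dx":0,"dy":0,"dz":0.05,"twist":-6,"grip":-1},{"dx":0,"dy":0,"dz":0.05,"twist":-12,"grip":-1},{"dx":0,"dy":0,"dz":0.05,"twist":-18,"grip":-1},{"dx":0,"dy":0,"dz":0.05,"twist":-24,"grip":-1}]'
python3 -m crank '[{"dx":0,"dy":0,"dz":0,"twist":-6,"grip":-1},{"dx":0,"dy":0,"dz":0,"twist":-12,"grip":-1},{"dx":0,"dy":0,"dz":0,"twist":-18,"grip":-1},{"dx":0,"dy":0,"dz":0,"twist":-24,"grip":-1},{"dx":0,"dy":0,"dz":0,"twist":-30,"grip":-1}]'
python3 - <<'E'
from h import *
arm.grab_frame("side");arm.grab_frame("side");im=arm.grab_frame("side");cv2.imwrite("pics/raw_s4.png",im[:,:,::-1]);s=arm.get_state()
b,g,r=[im[...,i].astype(int) for i in(2,1,0)]
m=(b>r+35)&(b>g+15);m[:,:280]=0;m[:,375:]=0;m[:120]=0;m[205:]=0;v,u=np.nonzero(m);print("blue",len(u),u.mean(),v.mean(),u.min(),u.max(),v.min(),v.max())
gp=s["eef_pos"]+[0,0,.019];yaw=s["ee_rot"][2];print(gp,np.degrees(yaw))
for t in(0,10,15,20,25,30,35):
    t=np.radians(t);a=yaw+np.radians(-.2);d=np.array([np.sin(t)*np.cos(a),np.sin(t)*np.sin(a),np.cos(t)])
    print(np.degrees(t).round(),"collar",np.round(proj("side",gp-d*.111),1),"tip",np.round(proj("side",gp-d*.192),1))
E
```

```text
t: 11.22
eef_pos: [0.5076, -0.0846, 0.3]
ee_rot: [-3.141, 0.001, -2.061]
force: [-0.5, -0.2, -1.5]
width: 0.0106
gripper_force: 55.0
t: 11.63
eef_pos: [0.5074, -0.0846, 0.2995]
ee_rot: [3.141, -0.0, -2.585]
force: [1.2, 0.2, -1.8]
width: 0.0107
gripper_force: 55.0
blue 26 329.53846153846155 160.57692307692307 326 333 158 163
[ 0.50742719 -0.08465043  0.31852447] -147.6532877885594
0.0 collar [346.9 161. ] tip [345.6 183.1]
10.0 collar [342.1 162.1] tip [337.5 185.1]
15.0 collar [339.7 162.2] tip [333.5 185.5]
20.0 collar [337.4 162.1] tip [329.5 185.5]
25.0 collar [335.2 161.8] tip [325.7 185.1]
30.0 collar [333.1 161.2] tip [321.9 184.2]
35.0 collar [331.  160.3] tip [318.3 183. ]
```

```bash
python3 -m crank '[{"dx":0,"dy":0,"dz":0,"twist":6,"grip":-1},{"dx":0,"dy":0,"dz":0,"twist":12,"grip":-1},{"dx":0,"dy":0,"dz":0,"twist":18,"grip":-1},{"dx":0,"dy":0,"dz":0,"twist":24,"grip":-1},{"dx":0,"dy":0,"dz":0,"twist":30,"grip":-1}]'
python3 -m crank '[{"dx":0,"dy":0,"dz":0,"twist":6,"grip":-1},{"dx":0,"dy":0,"dz":0,"twist":12,"grip":-1},{"dx":0,"dy":0,"dz":0,"twist":18,"grip":-1},{"dx":0.001,"dy":0,"dz":-0.015,"twist":24,"grip":-1},{"dx":0.001,"dy":0,"dz":-0.04,"twist":24,"grip":-1}]'
python3 -m crank '[{"dx":0,"dy":0,"dz":-0.01,"twist":0,"grip":-1},{"dx":0.0005,"dy":0.006,"dz":-0.02,"twist":0,"grip":-1},{"dx":0.001,"dy":0.016,"dz":-0.035,"twist":0,"grip":-1},{"dx":0.0015,"dy":0.024,"dz":-0.036,"twist":0,"grip":-1},{"dx":0.0022,"dy":0.035,"dz":-0.040,"twist":0,"grip":-1}]'
```

```text
t: 12.2
eef_pos: [0.5075, -0.0846, 0.2995]
ee_rot: [3.142, -0.0, -2.047]
force: [-0.3, 0.1, -1.7]
width: 0.0106
gripper_force: 55.0
t: 12.62
eef_pos: [0.5103, -0.0847, 0.2617]
ee_rot: [-3.136, 0.0, -1.626]
force: [1.5, 0.1, -2.3]
width: 0.0107
gripper_force: 55.0
t: 13.03
eef_pos: [0.511, -0.0492, 0.22]
ee_rot: [-3.141, -0.001, -1.637]
force: [0.6, 0.7, -1.5]
width: 0.0106
gripper_force: 55.0
```

```bash
python3 -m crank '[{"dx":0.0005,"dy":0.006,"dz":-0.003,"twist":0,"grip":-1},{"dx":0.001,"dy":0.0125,"dz":-0.007,"twist":0,"grip":-1},{"dx":0.001,"dy":0.0155,"dz":-0.013,"twist":0,"grip":-1},{"dx":0.001,"dy":0.0185,"dz":-0.019,"twist":0,"grip":-1},{"dx":0.001,"dy":0.0185,"dz":-0.024,"twist":0,"grip":-1}]'
python3 - <<'E'
from h import *
im=arm.grab_frame("side");cv2.imwrite("pics/raw_s5.png",im[:,:,::-1]);s=arm.get_state();print(s["eef_pos"],s["force"],s["ee_rot"])
b,g,r=[im[...,i].astype(int) for i in(2,1,0)]
m=(b>r+35)&(b>g+15);m[:,:330]=0;m[:,365:]=0;m[:165]=0;m[205:]=0;v,u=np.nonzero(m);print("blue",len(u),u.mean(),v.mean(),u.min(),u.max(),v.min(),v.max())
gp=s["eef_pos"]+[0,0,.019];t=np.radians(35);a=np.radians(-93.9);d=np.array([np.sin(t)*np.cos(a),np.sin(t)*np.sin(a),np.cos(t)])
print(proj("side",gp-d*.111),gp-d*.192)
for r_ in range(189,203,2):print(r_,[int(x) for x in im[r_,338:358].mean(1)])
E
```

```text
t: 13.45
eef_pos: [0.5117, -0.031, 0.1952]
ee_rot: [-3.141, -0.0, -1.637]
force: [-0.4, -3.7, 1.4]
width: 0.011
gripper_force: 55.0
[ 0.51118803 -0.03130024  0.19428104] [ 0.22137595 -1.50477441 -2.32275757] [ 3.14036227e+00 -7.49116620e-04 -1.63678518e+00]
blue 3 346.0 202.0 345 347 202 202
(np.float64(346.67728091999624), np.float64(203.14675683764833)) [0.51867832 0.07857141 0.05600385]
189 [185, 187, 189, 189, 190, 190, 192, 176, 91, 124, 160, 181, 193, 190, 191, 189, 186, 186, 185, 184]
191 [187, 187, 187, 188, 188, 188, 187, 158, 110, 179, 190, 172, 192, 192, 190, 189, 190, 190, 193, 190]
193 [186, 188, 186, 184, 185, 186, 173, 119, 130, 174, 155, 142, 191, 187, 188, 189, 190, 193, 182, 120]
195 [194, 195, 193, 191, 192, 199, 180, 139, 102, 125, 156, 175, 187, 177, 182, 187, 175, 147, 140, 122]
197 [208, 206, 203, 202, 204, 207, 190, 132, 125, 190, 188, 172, 184, 163, 189, 100, 70, 74, 96, 90]
199 [208, 206, 203, 202, 205, 208, 181, 109, 132, 139, 79, 130, 181, 153, 210, 206, 181, 161, 147, 165]
201 [209, 207, 204, 202, 205, 209, 193, 124, 99, 73, 64, 121, 147, 149, 210, 208, 210, 210, 208, 206]
```

```bash
python3 -m crank '[{"dx":0,"dy":0.010,"dz":0.0065,"twist":0,"grip":-1},{"dx":0,"dy":0.020,"dz":0.0125,"twist":0,"grip":-1},{"dx":0.0005,"dy":0.0305,"dz":0.0175,"twist":0,"grip":-1},{"dx":0.0013,"dy":0.041,"dz":0.022,"twist":0,"grip":-1},{"dx":0.002,"dy":0.052,"dz":0.026,"twist":0,"grip":-1}]' 30
python3 - <<'E'
from h import *
im=arm.grab_frame("side");cv2.imwrite("pics/raw_s6.png",im[:,:,::-1]);s=arm.get_state();print(s["eef_pos"],s["force"],s["moment"])
for r_ in range(183,203,2):print(r_,[int(x) for x in im[r_,338:358].mean(1)])
E
```

```text
t: 13.92
eef_pos: [0.5141, 0.0214, 0.2231]
ee_rot: [-3.14, -0.001, -1.637]
force: [0.4, -5.3, 3.6]
width: 0.0113
gripper_force: 30.0
[0.51463718 0.02290677 0.22358088] [-1.10751859 -1.59711041  3.81773089] [-1.54649923  0.36457229  0.02687199]
183 [190, 192, 194, 193, 194, 194, 193, 192, 175, 101, 139, 164, 161, 175, 196, 195, 192, 188, 185, 181]
185 [186, 190, 192, 191, 192, 192, 193, 191, 159, 86, 150, 163, 160, 174, 197, 194, 194, 193, 192, 190]
187 [185, 189, 188, 188, 188, 190, 192, 195, 177, 99, 154, 158, 147, 180, 195, 193, 190, 186, 185, 183]
189 [185, 187, 189, 189, 189, 189, 189, 193, 176, 100, 123, 113, 165, 192, 191, 189, 186, 185, 185, 184]
191 [186, 186, 186, 187, 187, 186, 187, 182, 133, 85, 136, 163, 168, 193, 190, 189, 189, 190, 191, 190]
193 [186, 187, 185, 184, 184, 185, 185, 174, 120, 119, 161, 155, 150, 190, 188, 188, 189, 192, 182, 119]
195 [193, 194, 192, 191, 192, 197, 185, 177, 142, 117, 127, 114, 154, 176, 183, 186, 176, 147, 140, 121]
197 [207, 204, 202, 201, 203, 205, 195, 171, 118, 85, 142, 167, 156, 164, 189, 100, 70, 72, 95, 89]
199 [207, 205, 203, 201, 204, 205, 196, 163, 94, 134, 167, 150, 103, 156, 210, 204, 181, 160, 146, 164]
201 [208, 206, 203, 201, 203, 208, 196, 137, 103, 138, 152, 105, 107, 143, 210, 207, 209, 210, 207, 206]
```

```bash
python3 -m crank '[{"dx":0.0008,"dy":0.0115,"dz":0.003,"twist":0,"grip":-1},{"dx":0.0015,"dy":0.0225,"dz":0.005,"twist":0,"grip":-1},{"dx":0.0023,"dy":0.0345,"dz":0.0065,"twist":0,"grip":-1},{"dx":0.003,"dy":0.045,"dz":0.0065,"twist":0,"grip":-1},{"dx":0.0035,"dy":0.0535,"dz":0.0055,"twist":0,"grip":-1}]' 30
python3 - <<'E'
from h import *
im=arm.grab_frame("side");cv2.imwrite("pics/raw_s7.png",im[:,:,::-1]);s=arm.get_state();print(s["eef_pos"],s["force"],s["moment"])
gp=s["eef_pos"]+[0,0,.019]
for z in(.17,.2,.25):print(z,proj("side",np.r_[gp[:2],z]),proj("side",np.r_[.518,.0749,z]))
for r_ in range(167,203,3):print(r_,[int(x) for x in im[r_,338:358].mean(1)])
E
```

```text
t: 14.38
eef_pos: [0.5175, 0.0758, 0.2272]
ee_rot: [-3.141, 0.0, -1.637]
force: [1.1, -2.2, 1.8]
width: 0.0114
gripper_force: 30.0
[0.51757676 0.07666168 0.22671265] [ 0.6945508  -0.47902796  1.59360106] [-1.0403015  -0.66837063 -0.0352174 ]
0.17 (np.float64(348.37879710917696), np.float64(197.44997938510068)) (np.float64(348.17286039847926), np.float64(197.139929783361))
0.2 (np.float64(348.9404661681661), np.float64(188.64709970416857)) (np.float64(348.73157601118754), np.float64(188.3428261498273))
0.25 (np.float64(349.905756348563), np.float64(173.51838079180393)) (np.float64(349.69175902176664), np.float64(173.2245275752112))
167 [197, 197, 194, 166, 87, 102, 149, 179, 178, 157, 53, 59, 75, 76, 67, 44, 64, 95, 94, 93]
170 [197, 196, 197, 184, 141, 176, 174, 174, 177, 155, 39, 64, 73, 74, 64, 43, 114, 172, 132, 132]
173 [190, 193, 195, 192, 180, 182, 173, 174, 157, 91, 54, 105, 139, 133, 50, 54, 122, 179, 174, 172]
176 [194, 192, 191, 191, 181, 151, 174, 178, 165, 67, 62, 114, 143, 132, 48, 57, 122, 170, 174, 173]
179 [195, 195, 195, 196, 186, 152, 174, 176, 161, 73, 65, 122, 138, 106, 38, 97, 182, 174, 173, 175]
182 [189, 193, 195, 196, 194, 182, 169, 169, 164, 120, 76, 129, 126, 75, 105, 130, 165, 160, 161, 171]
185 [186, 191, 193, 192, 193, 194, 193, 194, 198, 178, 86, 130, 144, 166, 199, 196, 195, 195, 193, 191]
188 [186, 189, 189, 189, 189, 190, 191, 194, 189, 144, 97, 134, 145, 166, 196, 192, 187, 182, 179, 179]
191 [187, 187, 187, 187, 189, 188, 187, 190, 177, 101, 96, 140, 146, 161, 193, 190, 190, 191, 192, 191]
194 [184, 187, 186, 185, 185, 185, 185, 187, 174, 109, 117, 126, 117, 155, 188, 186, 184, 178, 157, 94]
197 [208, 207, 204, 204, 196, 157, 160, 184, 164, 73, 115, 147, 139, 154, 191, 101, 69, 73, 95, 90]
200 [209, 207, 204, 203, 205, 208, 201, 184, 167, 88, 130, 123, 111, 158, 210, 210, 212, 214, 213, 210]
```

```bash
python3 -m crank '[{"dx":0,"dy":-0.0005,"dz":-0.004,"twist":0,"grip":-1},{"dx":0,"dy":-0.001,"dz":-0.009,"twist":0,"grip":-1},{"dx":0,"dy":-0.001,"dz":-0.014,"twist":0,"grip":-1},{"dx":0,"dy":-0.001,"dz":-0.019,"twist":0,"grip":-1},{"dx":0,"dy":-0.001,"dz":-0.023,"twist":0,"grip":-1}]' 25
python3 -m crank '[{"dx":0,"dy":0,"dz":-0.003,"twist":0,"grip":-1},{"dx":0,"dy":0,"dz":-0.006,"twist":0,"grip":-1},{"dx":0,"dy":0,"dz":-0.009,"twist":0,"grip":-1},{"dx":0,"dy":0,"dz":-0.010,"twist":0,"grip":-1},{"dx":0,"dy":0,"dz":-0.010,"twist":0,"grip":-1}]' 25
```

```text
t: 14.85
eef_pos: [0.5172, 0.073, 0.2031]
ee_rot: [3.141, 0.0, -1.638]
force: [2.9, -2.7, 0.5]
width: 0.0115
gripper_force: 25.0
t: 15.27
eef_pos: [0.5171, 0.0733, 0.1937]
ee_rot: [3.141, 0.0, -1.637]
force: [2.9, -1.8, -3.8]
width: 0.0113
gripper_force: 25.0
```

```bash
python3 -m crank '[{"dx":0,"dy":0,"dz":-0.001,"twist":0,"grip":-1},{"dx":0,"dy":0,"dz":-0.002,"twist":0,"grip":-1},{"dx":0,"dy":0,"dz":-0.003,"twist":0,"grip":-1},{"dx":0,"dy":0,"dz":-0.004,"twist":0,"grip":-1},{"dx":0,"dy":0,"dz":-0.004,"twist":0,"grip":-1}]' 25
python3 -m crank '[{"dx":0,"dy":0,"dz":-0.001,"twist":0,"grip":-1},{"dx":0,"dy":0,"dz":-0.001,"twist":0,"grip":-1},{"dx":0,"dy":0,"dz":-0.002,"twist":0,"grip":-1},{"dx":0,"dy":0,"dz":-0.002,"twist":0,"grip":-1},{"dx":0,"dy":0,"dz":-0.002,"twist":0,"grip":-1}]' 25
```

```text
t: 15.68
eef_pos: [0.5171, 0.0734, 0.1899]
ee_rot: [3.142, 0.0, -1.637]
force: [2.9, -1.3, -1.4]
width: 0.0113
gripper_force: 25.0
t: 16.1
eef_pos: [0.5171, 0.0734, 0.1879]
ee_rot: [3.141, 0.0, -1.637]
force: [3.1, -2.3, -2.0]
width: 0.0112
gripper_force: 25.0
```

```bash
python3 -m crank '[{"dx":0.0008,"dy":-0.0005,"dz":-0.0005,"twist":0,"grip":-1},{"dx":0.0008,"dy":-0.0005,"dz":-0.001,"twist":0,"grip":-1},{"dx":0.0008,"dy":-0.0005,"dz":-0.0015,"twist":0,"grip":-1},{"dx":0.0008,"dy":-0.0005,"dz":-0.0015,"twist":0,"grip":-1},{"dx":0.0008,"dy":-0.0005,"dz":-0.0015,"twist":0,"grip":-1}]' 25
python3 -m crank '[{"dx":0,"dy":0,"dz":-0.0005,"twist":0,"grip":-1},{"dx":0,"dy":0,"dz":-0.001,"twist":0,"grip":-1},{"dx":0,"dy":0,"dz":-0.0015,"twist":0,"grip":-1},{"dx":0,"dy":0,"dz":-0.0015,"twist":0,"grip":-1},{"dx":0,"dy":0,"dz":-0.0015,"twist":0,"grip":-1}]' 25
```

```text
t: 16.52
eef_pos: [0.5179, 0.0728, 0.1866]
ee_rot: [3.142, -0.0, -1.637]
force: [1.3, -1.2, 0.4]
width: 0.0115
gripper_force: 25.0
t: 16.93
eef_pos: [0.5186, 0.0728, 0.1864]
ee_rot: [-3.14, 0.0, -1.637]
force: [-1.2, -2.5, 10.3]
width: 0.0112
gripper_force: 25.0
```

```bash
python3 -m crank '[{"dx":-0.0004,"dy":0.001,"dz":0.001,"twist":0,"grip":-1},{"dx":-0.0004,"dy":0.001,"dz":0.001,"twist":0,"grip":-1},{"dx":-0.0004,"dy":0.001,"dz":0.001,"twist":0,"grip":-1},{"dx":-0.0004,"dy":0.001,"dz":0.001,"twist":0,"grip":-1},{"dx":-0.0004,"dy":0.001,"dz":0.001,"twist":0,"grip":-1}]' 5
python3 -m crank '[{"dx":0,"dy":0,"dz":0,"twist":0,"grip":-0.72},{"dx":0,"dy":0,"dz":0,"twist":0,"grip":-0.68},{"dx":0,"dy":0,"dz":0,"twist":0,"grip":-0.64},{"dx":0,"dy":0,"dz":0,"twist":0,"grip":-0.6},{"dx":0,"dy":0,"dz":0,"twist":0,"grip":-0.5}]' 5
python3 - <<'E'
from h import *
im=arm.grab_frame("side");s=arm.get_state();print(s["eef_pos"],s["force"],s["width"])
for r_ in range(182,203,3):print(r_,[int(x) for x in im[r_,338:358].mean(1)])
E
```

```text
t: 17.35
eef_pos: [0.5179, 0.074, 0.1864]
ee_rot: [-3.141, 0.0, -1.637]
force: [0.4, -0.3, 5.4]
width: 0.0122
gripper_force: 5.0
t: 17.77
eef_pos: [0.5172, 0.0738, 0.1856]
ee_rot: [3.141, -0.0, -1.637]
force: [-0.6, -0.3, 0.1]
width: 0.0199
gripper_force: 0.0
[0.5173029  0.07379795 0.18572166] [-0.73324831  0.94278262  0.45461807] 0.020576348187772084
182 [194, 185, 142, 179, 178, 178, 170, 121, 46, 74, 76, 70, 127, 208, 182, 44, 57, 117, 138, 135]
185 [190, 185, 158, 180, 176, 180, 162, 76, 57, 107, 141, 147, 160, 204, 184, 49, 89, 171, 180, 176]
188 [189, 185, 169, 184, 176, 183, 165, 44, 62, 113, 142, 138, 142, 202, 179, 29, 66, 126, 170, 177]
191 [190, 190, 189, 175, 177, 180, 160, 59, 69, 120, 145, 143, 156, 191, 127, 45, 122, 182, 178, 175]
194 [190, 192, 188, 176, 167, 171, 163, 112, 85, 125, 146, 153, 173, 192, 173, 111, 156, 149, 124, 112]
197 [165, 162, 175, 209, 198, 160, 163, 169, 98, 128, 147, 155, 157, 129, 152, 105, 72, 73, 97, 91]
200 [212, 209, 207, 206, 208, 212, 207, 167, 80, 131, 150, 167, 180, 157, 212, 213, 216, 217, 216, 212]
```

```bash
python3 -m crank '[{"dx":0,"dy":0,"dz":0,"twist":0,"grip":-0.3},{"dx":0,"dy":0,"dz":0,"twist":0,"grip":-0.2},{"dx":0,"dy":0,"dz":0,"twist":0,"grip":-0.1},{"dx":0,"dy":0,"dz":0.005,"twist":0,"grip":-0.1},{"dx":0,"dy":0,"dz":0.015,"twist":0,"grip":-0.1}]' 5
python3 -m crank '[{"dx":0,"dy":0,"dz":0.02,"twist":0,"grip":-0.1},{"dx":0,"dy":0,"dz":0.04,"twist":0,"grip":-0.1},{"dx":0,"dy":0,"dz":0.065,"twist":0,"grip":-0.1},{"dx":0,"dy":0,"dz":0.09,"twist":0,"grip":-0.1},{"dx":0,"dy":0,"dz":0.12,"twist":0,"grip":-0.1}]' 5
python3 -m crank '[{"dx":0,"dy":-0.03,"dz":0.01,"twist":0,"grip":0},{"dx":0,"dy":-0.07,"dz":0.02,"twist":0,"grip":0},{"dx":0,"dy":-0.11,"dz":0.02,"twist":0,"grip":0},{"dx":0,"dy":-0.15,"dz":0.02,"twist":0,"grip":0},{"dx":0,"dy":-0.19,"dz":0.02,"twist":0,"grip":0}]' 5
python3 -m crank '[{"dx":0,"dy":-0.03,"dz":0,"twist":0,"grip":0},{"dx":0,"dy":-0.07,"dz":0,"twist":0,"grip":0},{"dx":0,"dy":-0.1,"dz":0,"twist":0,"grip":0},{"dx":0,"dy":-0.1,"dz":0,"twist":0,"grip":0},{"dx":0,"dy":-0.1,"dz":0,"twist":0,"grip":0}]' 5
python3 - <<'E'
from h import *
f=lambda x,k:cv2.resize(x,None,fx=k,fy=k,interpolation=2)
t=arm.grab_frame("top");sd=arm.grab_frame("side")
o=np.zeros((560,800,3),np.uint8);o[:,:400]=f(sd[120:260,300:400],4);o[:360,410:800]=cv2.convertScaleAbs(f(t[180:270,255:353],4),alpha=1.5)[:,:390]
cv2.imwrite("pics/end.png",o[:,:,::-1])
E
```

```text
t: 18.23
eef_pos: [0.5169, 0.0736, 0.2006]
ee_rot: [3.14, -0.001, -1.637]
force: [0.6, -0.1, 1.1]
width: 0.0389
gripper_force: 0.0
t: 18.65
eef_pos: [0.517, 0.0736, 0.3227]
ee_rot: [3.141, -0.0, -1.637]
force: [1.1, 0.2, -1.0]
width: 0.0393
gripper_force: 0.0
t: 19.07
eef_pos: [0.5173, -0.1178, 0.3428]
ee_rot: [-3.139, 0.0, -1.636]
force: [1.8, 0.2, 0.3]
width: 0.0439
gripper_force: 0.0
t: 19.48
eef_pos: [0.5172, -0.2178, 0.3416]
ee_rot: [-3.142, -0.0, -1.64]
force: [-0.7, -0.7, 0.6]
width: 0.0438
gripper_force: 0.0
```

View pics/end.png

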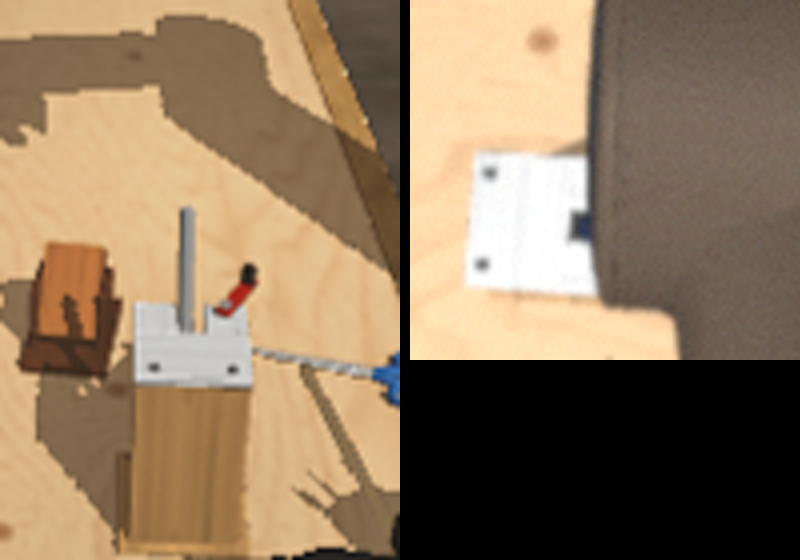

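Run:
```python
from h import *
im=arm.grab_frame("side").astype(int).mean(2)
for r_ in range(170,204,4):
    w=np.clip(185-im[r_,338:356],0,None);w[w<20]=0;print(r_,(w*np.arange(338,356)).sum()/max(w.sum(),1),[int(x) for x in im[r_,340:354]])
print([(r_,int(im[r_,346])) for r_ in range(166,178)])
for z in (.159,.2,.243):print(z,proj("side",np.array([.518,.0749,z])))
print(plane("side",346.6,171.3,.243))
```

```text
170 0.0 [190, 190, 189, 189, 191, 193, 193, 191, 194, 193, 192, 191, 190, 189]
174 345.92769230769227 [188, 191, 191, 194, 173, 84, 130, 145, 162, 191, 190, 190, 189, 189]
178 345.9653543307087 [190, 187, 185, 189, 170, 89, 132, 146, 160, 187, 180, 181, 184, 184]
182 345.7514534883721 [191, 190, 191, 190, 160, 92, 135, 147, 161, 191, 190, 190, 189, 186]
186 345.3404255319149 [187, 186, 187, 183, 137, 98, 137, 148, 166, 188, 185, 187, 190, 190]
190 345.5710267229255 [183, 184, 186, 179, 136, 101, 138, 147, 164, 190, 187, 187, 185, 183]
194 345.61582733812946 [181, 179, 181, 174, 137, 106, 140, 147, 161, 189, 183, 180, 181, 181]
198 349.89207650273227 [197, 196, 202, 190, 113, 111, 141, 151, 167, 188, 175, 151, 193, 145]
202 347.5577746077033 [198, 201, 209, 208, 182, 130, 152, 142, 145, 187, 160, 145, 203, 201]
[(166, 186), (167, 184), (168, 186), (169, 192), (170, 193), (171, 176), (172, 139), (173, 132), (174, 130), (175, 131), (176, 132), (177, 132)]
0.159 (np.float64(347.97115487144487), np.float64(200.3158289070261))
0.2 (np.float64(348.73157601118754), np.float64(188.3428261498273))
0.243 (np.float64(349.5550900733775), np.float64(175.37641106498464))
[0.52397019 0.05019301 0.243     ]
```

```bash
python3 -m crank '[{"dx":-0.02,"dy":-0.035,"dz":0,"twist":0,"grip":0},{"dx":-0.04,"dy":-0.07,"dz":0,"twist":0,"grip":0},{"dx":-0.06,"dy":-0.105,"dz":0,"twist":0,"grip":0},{"dx":-0.08,"dy":-0.14,"dz":0,"twist":0,"grip":0},{"dx":-0.1,"dy":-0.17,"dz":0,"twist":0,"grip":0}]' 5
python3 - <<'E'
from h import *
t=arm.grab_frame("top");cv2.imwrite("pics/raw_tend.png",t[:,:,::-1]);print(t[205:260:2,265:330:3].mean(2).astype(int))
im=t.astype(int);m=(im[...,0]>im[...,1]+60);m[:180]=0;m[280:]=0;m[:,:255]=0;m[:,360:]=0;v,u=np.nonzero(m);print(len(u),u.min() if len(u) else 0)
for z in(.243,.255):
  for y in(.075,.055):print(z,y,proj("top",np.array([.518,y,z])))
E
```

```text
t: 20.05
eef_pos: [0.4172, -0.3866, 0.3417]
ee_rot: [-3.141, -0.0, -1.635]
force: [-0.1, 0.1, 0.2]
width: 0.0441
gripper_force: 0.0
[[121 121 122 124 123 122 120 125 122 122 122 121 123 122 124 122 123 118
  105  80  79  77]
 [123 120 121 121 122 123 121 124 121 121 122 120 123 123 122 121 105  89
   78  75  75  78]
 [122 124 122 124 122 123 124 122 120 121 121 122 123 123 119 101  78  77
   77  77  73  75]
 [123 122 122 122 123 125 122 120 122 127 122 122 120 104  88  75  74  75
   75  76  76  77]
 [122 123 121 122 121 121 121 118 122 121 125 121  99  79  76  72  75  74
   77  75  75  74]
 [119 115 116 114 113 114 117 117 115 113 103  81  77  75  78  73  78  73
   73  72  76  73]
 [116 113 118 114 108 115 119 118 115  95  74  73  71  74  75  76  75  76
   74  72  76  75]
 [115 113 130 135 135 139 137 136 121 118 113 118 100  88  83  84  75  76
   77  75  73  75]
 [112 112 137 117 133 139 137 142 141 139 143 142 136 137 137 137  67  67
   74  77  74  72]
 [117 119 131  75 131 141 137 142 141 139 138 141 143 140 142 138  62  61
   63  74  76  75]
 [117 124 134 126 139 142 137 143 141 
[... 1248 characters left out ...]
73 122 122 119]
 [123 125 126 118 110 108 111 111 119 126 121 124 131 136 134  83  55  55
   53 121 121 121]
 [126 125 122 122 117 114 115 115 115 114 105 107 106 111 114 102  82  57
   27  95 125 125]
 [127 125 127 121 120 118 124 124 126 124 124 121 121 117 116 111 114  97
   37 101 125 125]
 [126 126 125 125 122 122 122 123 123 124 123 124 122 122 120 120 121 120
   96 118 123 123]]
39 307
0.243 0.075 (np.float64(296.8209054520106), np.float64(234.98639973413185))
0.243 0.055 (np.float64(305.80026690719654), np.float64(234.93377824338165))
0.255 0.075 (np.float64(296.5072061298158), np.float64(234.78203163515832))
0.255 0.055 (np.float64(305.6206046729294), np.float64(234.72865105190473))
```

Run:
```python
from h import *
t=cv2.imread("pics/raw_tend.png").astype(int).mean(2).astype(int)
print("     ",list(range(293,316)))
for r in range(226,244):print(r,t[r,293:316])
for a in((307,234),(309,234),(309,233)):print(a,tri(a,(346.8,172.4)))
```

```text
[293, 294, 295, 296, 297, 298, 299, 300, 301, 302, 303, 304, 305, 306, 307, 308, 309, 310, 311, 312, 313, 314, 315]
226 [139 139 138 140 142 142 142 143 141 141 142 144 142 141 143 143 141 139
 121  81  60  57  57]
227 [138 139 135 138 141 141 140 141 142 140 141 140 140 141 140 141 140 136
 116  79  61  60  61]
228 [140 138 133 138 139 139 139 139 139 140 139 139 139 139 140 139 137 133
 113  79  64  57  63]
229 [143 144 138 139 143 139 139 138 138 141 137 139 139 136 137 133 133 126
 104  75  64  64  63]
230 [143 147 142 140 140 143 142 141 141 141 139 140 141 136 136 122 118 111
  89  69  63  61  63]
231 [145 145 135 135 138 140 138 136 136 136 135 137 139 132 120 105 103  97
  80  69  63  66  65]
232 [141 134 116 110 111 112 110 109 108 108 112 115 115 113 104  99 102  99
  89  70  64  65  62]
233 [141 129  92  68  68  67  65  63  64  66  77  83  90  91  93  96 104 100
  90  72  62  63  65]
234 [141 129  83  48  41  40  36  39  39  45  58  77  82  86  89  94 103  99
  84  71  64  63  64]
235 [136 125  77  42  38  33  39  36  35  45  68  81  89  89  89  92  94  87
  73  66  64  64
[... 373 characters left out ...]
85  92
 100 103 107 103 103]
240 [134 118 109 108 104  90  84  78  74  68  67  70  64  68  70  81 100 103
 104 105 104 103 103]
241 [140 132 134 136 129 124 120 116 114 112 114 115 113 112 111 115 118 109
 103 101 103 103 103]
242 [146 142 142 144 141 140 139 139 135 136 140 138 133 132 135 134 130 115
 103 101 101  99 103]
243 [146 145 142 141 142 142 142 142 140 139 135 133 124 124 134 131 130 111
 102 101 101  99 101]
(307, 234) (array([0.52179584, 0.05216183, 0.24024042]), np.float64(0.003287511254116814))
(309, 234) (array([0.52154448, 0.04779268, 0.23791348]), np.float64(0.0026437929239355638))
(309, 233) (array([0.52267851, 0.04794654, 0.23812522]), np.float64(0.00043357416452391114))
```

```bash
python3 -m crank '[{"dx":0.02,"dy":0.035,"dz":0,"twist":0,"grip":0},{"dx":0.04,"dy":0.07,"dz":0,"twist":0,"grip":0},{"dx":0.06,"dy":0.105,"dz":0,"twist":0,"grip":0},{"dx":0.08,"dy":0.14,"dz":0,"twist":0,"grip":0},{"dx":0.1,"dy":0.175,"dz":0,"twist":0,"grip":0}]' 5
python3 -m crank '[{"dx":0,"dy":0.04,"dz":0,"twist":0,"grip":0},{"dx":0,"dy":0.08,"dz":0,"twist":0,"grip":0},{"dx":0,"dy":0.12,"dz":0,"twist":0,"grip":0},{"dx":0,"dy":0.16,"dz":0,"twist":0,"grip":0},{"dx":0.005,"dy":0.19,"dz":0,"twist":0,"grip":0}]' 5
python3 -m crank '[{"dx":0,"dy":0.03,"dz":0,"twist":0,"grip":0},{"dx":0,"dy":0.06,"dz":0,"twist":0,"grip":0},{"dx":0,"dy":0.074,"dz":0,"twist":0,"grip":0},{"dx":0,"dy":0.074,"dz":-0.02,"twist":0,"grip":0},{"dx":0,"dy":0.074,"dz":-0.05,"twist":0,"grip":0}]' 5
```

```text
t: 20.52
eef_pos: [0.5182, -0.2083, 0.3419]
ee_rot: [-3.14, 0.0, -1.636]
force: [1.2, 0.6, -0.4]
width: 0.0439
gripper_force: 0.0
t: 20.93
eef_pos: [0.5216, -0.0173, 0.3421]
ee_rot: [-3.14, 0.001, -1.634]
force: [1.3, 0.2, 0.3]
width: 0.0441
gripper_force: 0.0
t: 21.35
eef_pos: [0.5238, 0.0558, 0.2937]
ee_rot: [-3.136, 0.002, -1.633]
force: [1.8, 0.3, -0.3]
width: 0.0441
gripper_force: 0.0
```

```bash
python3 -m crank '[{"dx":0,"dy":-0.001,"dz":-0.02,"twist":0,"grip":0},{"dx":0,"dy":-0.001,"dz":-0.045,"twist":0,"grip":0},{"dx":0,"dy":-0.001,"dz":-0.07,"twist":0,"grip":0},{"dx":0,"dy":-0.001,"dz":-0.09,"twist":0,"grip":0},{"dx":0,"dy":-0.001,"dz":-0.1,"twist":0,"grip":0}]' 5
python3 -m crank '[{"dx":0,"dy":0,"dz":0,"twist":0,"grip":-0.3},{"dx":0,"dy":0,"dz":0,"twist":0,"grip":-0.4},{"dx":0,"dy":0,"dz":0,"twist":0,"grip":-0.5},{"dx":0,"dy":0,"dz":0,"twist":0,"grip":-0.6},{"dx":0,"dy":0,"dz":0,"twist":0,"grip":-0.7}]' 5
python3 -m crank '[{"dx":0,"dy":0,"dz":0,"twist":0,"grip":-0.8},{"dx":0,"dy":0,"dz":0,"twist":0,"grip":-1},{"dx":0,"dy":0,"dz":0,"twist":0,"grip":-1},{"dx":0,"dy":0,"dz":0,"twist":0,"grip":-1},{"dx":0,"dy":0,"dz":0,"twist":0,"grip":-1}]' 6
```

```text
t: 21.77
eef_pos: [0.521, 0.0527, 0.189]
ee_rot: [3.139, -0.001, -1.636]
force: [-0.3, -0.0, -0.2]
width: 0.0439
gripper_force: 0.0
t: 22.18
eef_pos: [0.5232, 0.0521, 0.1923]
ee_rot: [-3.14, 0.001, -1.637]
force: [0.3, -0.0, 0.3]
width: 0.0169
gripper_force: 0.0
t: 22.6
eef_pos: [0.5229, 0.0517, 0.1917]
ee_rot: [-3.141, 0.0, -1.637]
force: [-0.5, -0.9, 5.9]
width: 0.0123
gripper_force: 6.0
```

```bash
python3 -m crank '[{"dx":-0.001,"dy":0.005,"dz":0.001,"twist":0,"grip":-1},{"dx":-0.002,"dy":0.01,"dz":0.0015,"twist":0,"grip":-1},{"dx":-0.003,"dy":0.015,"dz":0.002,"twist":0,"grip":-1},{"dx":-0.004,"dy":0.02,"dz":0.002,"twist":0,"grip":-1},{"dx":-0.0045,"dy":0.0245,"dz":0.002,"twist":0,"grip":-1}]' 6
python3 -m crank '[{"dx":0,"dy":0,"dz":0,"twist":0,"grip":-1},{"dx":0,"dy":0,"dz":0,"twist":0,"grip":-1},{"dx":0,"dy":0,"dz":0,"twist":0,"grip":-1},{"dx":0,"dy":0,"dz":0,"twist":0,"grip":-1},{"dx":0,"dy":0,"dz":0,"twist":0,"grip":-1}]' 3
python3 - <<'E'
from h import *
for i in range(3):
    im=arm.grab_frame("side");s=arm.get_state();print(s["force"],s["eef_pos"],s["width"])
im=im.mean(2).astype(int)
for r_ in range(182,203,3):print(r_,im[r_,338:358])
for z in(.165,.2):print(z,proj("side",np.array([.518,.0760,z])))
E
```

```text
t: 23.02
eef_pos: [0.5183, 0.0772, 0.1932]
ee_rot: [-3.141, 0.0, -1.637]
force: [1.8, -1.2, 1.2]
width: 0.0115
gripper_force: 6.0
t: 23.43
eef_pos: [0.5182, 0.0763, 0.1931]
ee_rot: [-3.141, 0.0, -1.637]
force: [0.7, -0.6, 2.8]
width: 0.0119
gripper_force: 3.0
[0.4652337  0.19746817 2.0511073 ] [0.51817437 0.07626523 0.19310925] 0.012018542684804675
[0.55107664 0.38640677 2.10660261] [0.51817219 0.07621572 0.1930955 ] 0.01202097203469515
[ 0.8339772  -0.52632057  3.16794749] [0.51815368 0.07624467 0.1931217 ] 0.012081742106972484
182 [192 197 187 154 179 175 177 176 144  47  84 104 102  64  42 110 183 177
 177 179]
185 [188 193 196 191 169 176 183 172  50  56 105 139 133  57  42  77 140 179
 178 183]
188 [188 191 193 185 154 178 179 164  87  61 111 141 131  47  80 158 180 177
 177 180]
191 [189 190 189 187 166 163 166 147  53  69 122 136 110  52  85 163 163 162
 172 190]
194 [189 191 190 188 187 187 187 190 174  94 125 143 152 177 192 189 187 180
 160  95]
197 [214 199 173 208 198 160 162 184 155  93 132 144 140 168 193 102  72  74
  95  91]
200 [211 209 207 205 207 211 204 179 141 103 137 146 142 157 213 212 215 217
 215 211]
0.165 (np.float64(348.12008255529724), np.float64(198.7817045405276))
0.2 (np.float64(348.7716507011414), np.float64(188.53345643284482))
```

```bash
python3 -m crank '[{"dx":0,"dy":0,"dz":0,"twist":0,"grip":-0.73},{"dx":0,"dy":0,"dz":0,"twist":0,"grip":-0.72},{"dx":0,"dy":0,"dz":0,"twist":0,"grip":-0.71},{"dx":0,"dy":0,"dz":0,"twist":0,"grip":-0.70},{"dx":0,"dy":0,"dz":0,"twist":0,"grip":-0.69}]' 3
python3 -m crank '[{"dx":0,"dy":0,"dz":0,"twist":0,"grip":-0.66},{"dx":0,"dy":0,"dz":0,"twist":0,"grip":-0.63},{"dx":0,"dy":0,"dz":0,"twist":0,"grip":-0.55},{"dx":0,"dy":0,"dz":0,"twist":0,"grip":-0.45},{"dx":0,"dy":0,"dz":0,"twist":0,"grip":-0.35}]' 3
python3 -m crank '[{"dx":0,"dy":0,"dz":0,"twist":0,"grip":-0.2},{"dx":0,"dy":0,"dz":0,"twist":0,"grip":-0.1},{"dx":0,"dy":0,"dz":0,"twist":0,"grip":-0.05},{"dx":0,"dy":0,"dz":0.005,"twist":0,"grip":0},{"dx":0,"dy":0,"dz":0.015,"twist":0,"grip":0}]' 3
python3 - <<'E'
from h import *
im=arm.grab_frame("side");s=arm.get_state();print(s["force"],s["eef_pos"],s["width"])
im=im.mean(2).astype(int)
for r_ in range(170,203,3):print(r_,im[r_,338:358])
E
```

```text
t: 24.0
eef_pos: [0.5176, 0.0762, 0.1926]
ee_rot: [3.141, -0.0, -1.637]
force: [1.0, -0.4, 0.3]
width: 0.0135
gripper_force: 0.0
t: 24.42
eef_pos: [0.5181, 0.0764, 0.193]
ee_rot: [3.142, -0.0, -1.637]
force: [0.4, 0.7, -0.8]
width: 0.0257
gripper_force: 0.0
t: 24.83
eef_pos: [0.5174, 0.0761, 0.2076]
ee_rot: [3.14, -0.001, -1.637]
force: [0.3, 0.8, 0.1]
width: 0.0435
gripper_force: 0.0
[ 1.49629325 -0.25618561  3.41484273] [0.51890457 0.07644505 0.21060349] 0.043729426687125386
170 [ 42  41  39  42 121 203 198 198 199 200 201 202 202 201 199 197 194 190
 187 193]
173 [150 180 180 151  77 172 195 193 194 198 180  65  72  69 123 202 194 191
 190 168]
176 [175 175 178 152  79 174 200 198 197 189 142  66  74  81 142 201 193 190
 191 166]
179 [174 178 164  91 110 202 194 192 197 188 113  69  73  84 143 192 186 187
 179 120]
182 [176 179 165  64 117 203 195 191 193 177  97 126 150 160 179 194 188 186
 167  76]
185 [175 178 162  88 122 201 196 195 198 178  86 133 148 166 200 197 197 199
 180  62]
188 [177 176 161 158 179 194 192 194 189 143  99 140 151 168 196 193 189 185
 173 126]
191 [188 188 189 188 190 189 189 191 182 135 114 144 152 168 194 191 191 192
 194 192]
194 [186 188 187 185 185 185 185 188 171  94 125 147 158 179 189 187 186 180
 157  95]
197 [209 207 205 204 206 207 196 183 167 101 135 151 147 167 192 102  71  71
  96  90]
200 [210 208 206 204 207 209 202 175 127  93 143 140 106 159 213 211 214 216
 214 210]
```

```bash
python3 -m crank '[{"dx":0,"dy":0,"dz":0.02,"twist":0,"grip":0},{"dx":0,"dy":0,"dz":0.04,"twist":0,"grip":0},{"dx":0,"dy":0,"dz":0.065,"twist":0,"grip":0},{"dx":0,"dy":0,"dz":0.09,"twist":0,"grip":0},{"dx":0,"dy":0,"dz":0.12,"twist":0,"grip":0}]' 5
python3 -m crank '[{"dx":0,"dy":-0.03,"dz":0.01,"twist":0,"grip":0},{"dx":0,"dy":-0.07,"dz":0.02,"twist":0,"grip":0},{"dx":0,"dy":-0.11,"dz":0.02,"twist":0,"grip":0},{"dx":0,"dy":-0.15,"dz":0.02,"twist":0,"grip":0},{"dx":0,"dy":-0.19,"dz":0.02,"twist":0,"grip":0}]' 5
python3 -m crank '[{"dx":-0.02,"dy":-0.035,"dz":0,"twist":0,"grip":0},{"dx":-0.04,"dy":-0.07,"dz":0,"twist":0,"grip":0},{"dx":-0.06,"dy":-0.105,"dz":0,"twist":0,"grip":0},{"dx":-0.08,"dy":-0.14,"dz":0,"twist":0,"grip":0},{"dx":-0.08,"dy":-0.17,"dz":0,"twist":0,"grip":0}]' 5
python3 - <<'E'
from h import *
im=arm.grab_frame("side");t=arm.grab_frame("top");b=im.astype(int).mean(2).astype(int)
print([(r,b[r,349],b[r,350]) for r in range(168,180)])
for r in range(176,203,6):print(r,b[r,340:356])
T=t.astype(int).mean(2).astype(int);print(list(range(289,312)))
for r in range(228,243):print(r,T[r,289:312])
E
```

```text
t: 25.3
eef_pos: [0.5176, 0.0762, 0.3293]
ee_rot: [3.141, -0.0, -1.637]
force: [1.5, -0.5, -0.1]
width: 0.0439
gripper_force: 0.0
t: 25.72
eef_pos: [0.5179, -0.1152, 0.3495]
ee_rot: [-3.139, 0.0, -1.636]
force: [1.7, -0.3, 0.9]
width: 0.0438
gripper_force: 0.0
t: 26.13
eef_pos: [0.4351, -0.2855, 0.3502]
ee_rot: [-3.139, -0.001, -1.638]
force: [0.2, 0.3, -0.2]
width: 0.0439
gripper_force: 0.0
[(168, np.int64(183), np.int64(187)), (169, np.int64(190), np.int64(190)), (170, np.int64(194), np.int64(194)), (171, np.int64(174), np.int64(179)), (172, np.int64(111), np.int64(140)), (173, np.int64(83), np.int64(134)), (174, np.int64(89), np.int64(131)), (175, np.int64(93), np.int64(134)), (176, np.int64(97), np.int64(136)), (177, np.int64(101), np.int64(137)), (178, np.int64(103), np.int64(138)), (179, np.int64(106), np.int64(139))]
176 [185 185 185 187 190 191 190 181 133  97 136 148 166 191 186 182]
182 [190 190 190 190 187 184 187 169  92 119 141 153 179 187 181 176]
188 [184 184 184 185 185 188 181 136  97 134 145 162 190 187 181 177]
194 [180 179 177 177 178 181 164  91 120 140 150 170 1
[... 986 characters left out ...]
71  69]
236 [154 154 153 151 147 127  79  47  43  39  43  45  42  42  51  57  59  58
  67  79  86  85  74]
237 [153 153 150 150 145 123  74  46  42  39  40  43  38  45  64  76  79  78
  87 102 106 100  83]
238 [153 153 153 151 144 115  69  43  41  41  40  34  39  46  67  85  89  93
 101 113 115 110 100]
239 [153 151 151 152 144 111  82  71  65  60  53  51  45  44  64  84  90  93
 102 112 113 110 103]
240 [152 152 148 150 144 128 117 115 110  98  92  86  80  75  80  88  92  99
 103 110 113 107 106]
241 [153 154 152 149 150 145 145 145 141 134 128 124 124 118 122 124 126 125
 125 127 121 114 109]
242 [154 152 150 152 153 150 152 151 150 149 148 146 147 145 146 147 144 143
 147 146 139 122 114]
```

Run:
```python
from h import *
print(tri((307,238.5),(350.2,172.7)),tri((308,238.3),(350.2,172.7)),"slot back",plane("top",294.8,236,.159),plane("top",294.8,236,.151))
```

```text
(array([0.51180242, 0.05220557, 0.23922592]), np.float64(0.003279903494045827)) (array([0.51188776, 0.05005643, 0.23810034]), np.float64(0.0025145547428868284)) slot back [0.51870445 0.08478397 0.159     ] [0.51898327 0.08528771 0.151     ]
```

```bash
python3 -m crank '[{"dx":0.02,"dy":0.036,"dz":0,"twist":0,"grip":0},{"dx":0.04,"dy":0.072,"dz":0,"twist":0,"grip":0},{"dx":0.06,"dy":0.105,"dz":0,"twist":0,"grip":0},{"dx":0.074,"dy":0.14,"dz":0,"twist":0,"grip":0},{"dx":0.078,"dy":0.18,"dz":0,"twist":0,"grip":0}]' 5
python3 -m crank '[{"dx":0,"dy":0.04,"dz":0,"twist":0,"grip":0},{"dx":0,"dy":0.08,"dz":0,"twist":0,"grip":0},{"dx":0,"dy":0.12,"dz":0,"twist":0,"grip":0},{"dx":0,"dy":0.15,"dz":0,"twist":0,"grip":0},{"dx":0,"dy":0.16,"dz":0,"twist":0,"grip":0}]' 5
python3 -m crank '[{"dx":0,"dy":0,"dz":-0.03,"twist":0,"grip":0},{"dx":0,"dy":0,"dz":-0.06,"twist":0,"grip":0},{"dx":0,"dy":0,"dz":-0.085,"twist":0,"grip":0},{"dx":0,"dy":0,"dz":-0.085,"twist":0,"grip":0},{"dx":0,"dy":0,"dz":-0.085,"twist":0,"grip":0}]' 5
```

```text
t: 26.65
eef_pos: [0.5176, -0.1019, 0.3481]
ee_rot: [-3.141, -0.0, -1.638]
force: [1.5, -0.6, -0.5]
width: 0.0435
gripper_force: 0.0
t: 27.07
eef_pos: [0.5159, 0.0603, 0.3487]
ee_rot: [-3.141, 0.001, -1.634]
force: [0.7, -0.7, 0.6]
width: 0.0442
gripper_force: 0.0
t: 27.48
eef_pos: [0.5158, 0.0561, 0.2632]
ee_rot: [3.14, -0.001, -1.637]
force: [1.0, -0.7, 0.6]
width: 0.0439
gripper_force: 0.0
```

```bash
python3 -m crank '[{"dx":-0.002,"dy":-0.002,"dz":-0.02,"twist":0,"grip":0},{"dx":-0.002,"dy":-0.002,"dz":-0.045,"twist":0,"grip":0},{"dx":-0.002,"dy":-0.002,"dz":-0.065,"twist":0,"grip":0},{"dx":-0.002,"dy":-0.002,"dz":-0.071,"twist":0,"grip":-0.2},{"dx":-0.002,"dy":-0.002,"dz":-0.071,"twist":0,"grip":-0.5}]' 5
python3 -m crank '[{"dx":0,"dy":0,"dz":0,"twist":0,"grip":-0.6},{"dx":0,"dy":0,"dz":0,"twist":0,"grip":-0.7},{"dx":0,"dy":0,"dz":0,"twist":0,"grip":-1},{"dx":0,"dy":0,"dz":0,"twist":0,"grip":-1},{"dx":0,"dy":0,"dz":0,"twist":0,"grip":-1}]' 6
python3 -m crank '[{"dx":0.001,"dy":0.004,"dz":0.0005,"twist":0,"grip":-1},{"dx":0.002,"dy":0.009,"dz":0.001,"twist":0,"grip":-1},{"dx":0.003,"dy":0.014,"dz":0.0015,"twist":0,"grip":-1},{"dx":0.004,"dy":0.019,"dz":0.0015,"twist":0,"grip":-1},{"dx":0.005,"dy":0.023,"dz":0.0015,"twist":0,"grip":-1}]' 6
```

```text
t: 27.9
eef_pos: [0.5144, 0.0542, 0.1926]
ee_rot: [3.141, -0.001, -1.637]
force: [1.3, -0.5, 0.5]
width: 0.0359
gripper_force: 0.0
t: 28.32
eef_pos: [0.5152, 0.0546, 0.1934]
ee_rot: [-3.139, 0.001, -1.637]
force: [1.6, -1.2, 3.1]
width: 0.0119
gripper_force: 6.0
t: 28.73
eef_pos: [0.5197, 0.0782, 0.1942]
ee_rot: [-3.141, 0.0, -1.637]
force: [0.3, -2.0, 6.7]
width: 0.0119
gripper_force: 6.0
```

```bash
python3 -m crank '[{"dx":0,"dy":0.001,"dz":0,"twist":0,"grip":-1},{"dx":0,"dy":0.002,"dz":0,"twist":0,"grip":-1},{"dx":0,"dy":0.002,"dz":0,"twist":0,"grip":-1},{"dx":0,"dy":0.003,"dz":0,"twist":0,"grip":-1},{"dx":0,"dy":0.003,"dz":0,"twist":0,"grip":-1}]' 6
python3 -m crank '[{"dx":-0.0005,"dy":0.001,"dz":0,"twist":0,"grip":-1},{"dx":-0.0005,"dy":0.002,"dz":0,"twist":0,"grip":-1},{"dx":-0.0005,"dy":0.003,"dz":0,"twist":0,"grip":-1},{"dx":-0.0005,"dy":0.003,"dz":0,"twist":0,"grip":-1},{"dx":-0.0005,"dy":0.003,"dz":0,"twist":0,"grip":-1}]' 6
```

```text
t: 29.15
eef_pos: [0.5196, 0.0811, 0.194]
ee_rot: [-3.141, 0.0, -1.637]
force: [0.8, -0.1, 5.6]
width: 0.0117
gripper_force: 6.0
t: 29.57
eef_pos: [0.519, 0.0839, 0.1939]
ee_rot: [-3.141, 0.0, -1.637]
force: [1.1, -0.5, 5.9]
width: 0.0119
gripper_force: 6.0
```

```bash
python3 -m crank '[{"dx":-0.0003,"dy":0.001,"dz":0,"twist":0,"grip":-1},{"dx":-0.0003,"dy":0.002,"dz":0,"twist":0,"grip":-1},{"dx":-0.0003,"dy":0.003,"dz":0,"twist":0,"grip":-1},{"dx":-0.0003,"dy":0.003,"dz":0,"twist":0,"grip":-1},{"dx":-0.0003,"dy":0.003,"dz":0,"twist":0,"grip":-1}]' 6
python3 - <<'E'
from h import *
F=[]
for i in range(6): im=arm.grab_frame("side");s=arm.get_state();F.append(s["force"])
print(np.mean(F,0),s["eef_pos"],s["moment"])
b=im.mean(2).astype(int)
for r in range(176,203,3):print(r,b[r,338:358])
E
```

```text
t: 29.98
eef_pos: [0.5185, 0.086, 0.1937]
ee_rot: [-3.141, -0.001, -1.637]
force: [2.3, -4.3, 5.2]
width: 0.0121
gripper_force: 6.0
[ 2.19234359 -3.68649539  4.85977171] [0.5185598  0.08602882 0.19378634] [-1.41220614 -0.98054567  0.05769532]
176 [ 38  40  43  45  46  46  44  43  40  82 159 178 173 183 192 165  69  42
  46  44]
179 [198 202 187  97  90 123 183 183 165  75  55  75  77  72  52  54  94  97
  96  96]
182 [192 197 188 149 183 176 177 179 160  60  59  76  77  67  37  76 141 136
 135 133]
185 [188 193 196 201 200 175 177 173 127  44  84 129 130  64  41  94 171 179
 176 179]
188 [188 191 193 181 140 177 178 167 102  50  96 130 114  58  44  92 157 178
 176 176]
191 [189 190 190 183 159 177 178 172 121  58 112 124  74  52  61 135 181 177
 178 185]
194 [190 192 191 190 186 176 178 173 134  80 119 121  96 144 138 167 164 144
 140  90]
197 [132 152 147 192 109 126 164 188 166  81 124 141 142 170 194 102  71  74
  96  91]
200 [212 210 208 206 208 212 204 178 137  92 130 142 139 159 212 213 216 217
 215 212]
```

```bash
python3 -m crank '[{"dx":0.0005,"dy":0,"dz":0,"twist":0,"grip":-0.74},{"dx":0.0005,"dy":0,"dz":0,"twist":0,"grip":-0.73},{"dx":0.0005,"dy":0,"dz":0,"twist":0,"grip":-0.72},{"dx":0.0005,"dy":0,"dz":0,"twist":0,"grip":-0.71},{"dx":0.0005,"dy":0,"dz":0,"twist":0,"grip":-0.70}]' 3
python3 -m crank '[{"dx":0,"dy":0,"dz":0,"twist":0,"grip":-0.68},{"dx":0,"dy":0,"dz":0,"twist":0,"grip":-0.65},{"dx":0,"dy":0,"dz":0,"twist":0,"grip":-0.6},{"dx":0,"dy":0,"dz":0,"twist":0,"grip":-0.5},{"dx":0,"dy":0,"dz":0,"twist":0,"grip":-0.4}]' 3
python3 -m crank '[{"dx":0,"dy":0,"dz":0,"twist":0,"grip":-0.2},{"dx":0,"dy":0,"dz":0,"twist":0,"grip":-0.1},{"dx":0,"dy":0,"dz":0,"twist":0,"grip":0},{"dx":0,"dy":0,"dz":0.005,"twist":0,"grip":0},{"dx":0,"dy":0,"dz":0.015,"twist":0,"grip":0}]' 3
python3 -m crank '[{"dx":0,"dy":0,"dz":0.02,"twist":0,"grip":0},{"dx":0,"dy":0,"dz":0.04,"twist":0,"grip":0},{"dx":0,"dy":0,"dz":0.065,"twist":0,"grip":0},{"dx":0,"dy":0,"dz":0.09,"twist":0,"grip":0},{"dx":0,"dy":0,"dz":0.12,"twist":0,"grip":0}]' 5
python3 -m crank '[{"dx":0,"dy":-0.03,"dz":0.01,"twist":0,"grip":0},{"dx":0,"dy":-0.07,"dz":0.02,"twist":0,"grip":0},{"dx":0,"dy":-0.11,"dz":0.02,"twist":0,"grip":0},{"dx":0,"dy":-0.15,"dz":0.02,"twist":0,"grip":0},{"dx":0,"dy":-0.19,"dz":0.02,"twist":0,"grip":0}]' 5
python3 -m crank '[{"dx":-0.02,"dy":-0.035,"dz":0,"twist":0,"grip":0},{"dx":-0.04,"dy":-0.07,"dz":0,"twist":0,"grip":0},{"dx":-0.06,"dy":-0.105,"dz":0,"twist":0,"grip":0},{"dx":-0.08,"dy":-0.14,"dz":0,"twist":0,"grip":0},{"dx":-0.08,"dy":-0.17,"dz":0,"twist":0,"grip":0}]' 5
python3 - <<'E'
from h import *
im=arm.grab_frame("side");t=arm.grab_frame("top");b=im.astype(int).mean(2).astype(int)
print([(r,int(b[r,348]),int(b[r,350])) for r in range(168,182)])
for r in range(176,203,6):print(r,b[r,340:356])
T=t.astype(int).mean(2).astype(int);print(list(range(289,312)))
for r in range(228,243):print(r,T[r,289:312])
E
```

```text
t: 30.7
eef_pos: [0.5181, 0.0865, 0.1928]
ee_rot: [3.14, 0.0, -1.637]
force: [-0.0, 0.1, -0.4]
width: 0.013
gripper_force: 0.0
t: 31.12
eef_pos: [0.5187, 0.0864, 0.1935]
ee_rot: [3.142, 0.0, -1.637]
force: [0.1, -0.3, -0.1]
width: 0.0238
gripper_force: 0.0
t: 31.53
eef_pos: [0.5181, 0.0861, 0.2081]
ee_rot: [3.14, -0.001, -1.637]
force: [-0.4, 0.9, 0.4]
width: 0.0437
gripper_force: 0.0
t: 31.95
eef_pos: [0.5182, 0.0861, 0.3301]
ee_rot: [3.141, -0.0, -1.637]
force: [1.8, 0.0, -0.7]
width: 0.0439
gripper_force: 0.0
t: 32.37
eef_pos: [0.5185, -0.1053, 0.3503]
ee_rot: [-3.139, 0.0, -1.636]
force: [1.4, -0.5, -1.1]
width: 0.0439
gripper_force: 0.0
t: 32.78
eef_pos: [0.4357, -0.2755, 0.351]
ee_rot: [-3.139, -0.001, -1.638]
force: [0.8, 1.0, 0.0]
width: 0.044
gripper_force: 0.0
[(168, 181, 187), (169, 188, 190), (170, 191, 192), (171, 192, 192), (172, 191, 191), (173, 189, 188), (174, 189, 189), (175, 178, 186), (176, 153, 175), (177, 141, 163), (178, 118, 153), (179, 125, 153), (180, 127, 153), (181, 128, 160)]
176 [185 184 185 188 191 193 178 127 153 162 175 190 190 189 185 182]
182 [189 1
[... 1170 characters left out ...]
68  69]
236 [151 155 152 150 146 125 105 101  90  67  60  52  47  44  44  42  42  45
  54  64  67  69  71]
237 [152 155 151 152 145 123  84  70  68  65  56  52  45  42  40  39  43  39
  50  59  67  71  72]
238 [151 153 152 151 143 114  72  53  58  55  48  42  41  40  42  40  38  40
  45  62  73  81  90]
239 [153 155 152 150 142 111  81  73  69  62  54  52  51  41  45  42  42  45
  58  73  93  96 109]
240 [152 152 151 152 146 126 120 115 113  98  89  87  79  76  75  74  74  78
  84  97 109 112 111]
241 [152 152 151 150 151 143 146 147 142 136 128 126 123 122 122 121 123 124
 124 129 127 117 112]
242 [155 153 152 151 154 149 153 153 151 150 150 148 147 146 148 146 147 148
 145 148 139 124 113]
```

Run:
```python
from h import *
im=arm.grab_frame("side").astype(int);m=(im[...,0]>im[...,1]+70)&(im[...,0]>im[...,2]+70);m[:180]=0;m[205:]=0;m[:,345:]&=True;m[:,:345]=0;m[:,375:]=0
v,u=np.nonzero(m);print(len(u),u.min(),u.max(),v.min(),v.max());print(tri((296,233.5),(348,177)));print(arm.job_done())
```

```text
31 354 362 191 198
(array([0.52197706, 0.07700994, 0.23883429]), np.float64(0.000992783727836529))
the job is handed in; nothing more can be done
None
```

The keeper is turned aside (about 115°), and the drill bit stands in the rack cup within about 2° of upright by the camera measurement, resting on the floor and released. After the first release the bit leaned about 7° forward, so I re-gripped it twice to straighten it. I handed the job in at about 33 s with the arm clear, and kept it away from the jar, dropper bottle and mug, though I did not re-measure them afterwards.

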